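Hold a reference cuvette in a syrup light meter

ROBOT

A 7-joint arm with a two-finger parallel gripper is mounted at the origin on a cart in front of the work surface, level with it; the furniture and walls round the work are solid. World frame = base frame: x ahead of the robot, y to its left, z up, the work surface at z = 0. Lengths are in m, angles in rad, forces in N, time in s.
With the tool pointing down it reaches from about 0.4 to 0.85 m from the base axis. Payload 4.5 kg.
Tool frame: the origin (TCP) lies midway between the tips of the shut fingers; the grasp point (between the pads) lies 19 mm behind it; z points along the fingers, y is the direction in which the jaws open and shut (so a half turn about z gives the same grasp; the last joint's range is limited). The gripper opens to 88 mm and grips with 3 to 60 N. Pads are 18 mm wide; open, the fingers measure 123 mm over their backs; the gripper's body (75 mm by 187 mm) begins 45 mm behind the grasp point.
Start: joints at [1.139, 0.689, -0.195, 1.565, 0.157, 0.902, -0.215], TCP at [0.281, -0.558, 0.202] pointing down, gripper open.
Joint ranges: [-3.01, 3.01], [-0.46, 2.08], [-1.47, 1.51], [0.13, 2.56], [-1, 4.14], [0.04, 2.09], [-2.66, 2.66]. Speed limits (rad/s): [2.57, 2.57, 3.14, 3.14, 3.14, 3.14, 3.14].

INTERFACE

Orientations are given as a unit quaternion [x, y, z, w].
In Python, from plant import r gives the robot as it stands.
- The arm moves only by the tool play_rows, never from a script. Its argument "targets" is a list of rows, each an object of numbers: "jaw": the closure, from 0 (fully open) to 1 (shut); "dx", "dy", "dz": the shift along the tool's x, y, z in m; "yaw": the turn about the tool's z in rad. A call has exactly 5 rows; each row shifts and turns the pose as measured when the row begins, along the tool's axes as they then stand; what a row does not reach is not made up. A row lasts 1/10 s, in which the tool goes at most 50 mm and 8.59 degrees, less where a joint would pass 70% of its speed; a pose out of reach is approached as far as the arm can. A call with a gripper value outside its range is refused whole. The fingers move at their own pace and stop on an object; "squeeze" is the grip in N (left out, the last holds). Time passes only in rows, so rows that do not move let the fingers close, or fill a call up. It gives the time, the measured TCP pose, the force and the opening at its end, in the units of the state.
- r.get_state(): the state, without advancing time (a new reading comes with each control period).
- r.snapshot(name): name is "side" or "top" or "wrist"; returns a dict with "frame" (420x560x3 uint8, red, green, blue), "z_map" (420x560 float32, m along the optical axis (not along the pixel's ray), 0 where there is no reading), "mtx" (3x3 intrinsics, pixels), "position" and "orientation" of the camera in the world; the wrist camera has in their place "T_tool_cam" (4x4, takes a point from camera to tool coordinates, whose origin is the TCP and whose axes are the flange's). Camera axes: x right, y up, looking along -z (the intrinsics and any distortion apply to the point x, -y, -z); pixel columns grow to the right and rows downward; lengths in m; the calibration is good to about 2 mm. The wrist camera is an equidistant fisheye: a pixel r from the principal point sees the ray r / f radians off the axis. A picture is of the moment at which its call begins: read the wrist's pose just before it.
- r.finish_job(): hands the job in, once; it reports no verdict.
The state is a dict: "clock": time; "q": joint angles; "qd": joint speeds; "joint_torque": joint torques, N m; "tool_pos": TCP position; "eef_rot": TCP orientation; "contact_force": force on the tool from outside, world axes, zero at the start; "moment": the same for the moment, N m; "opening": opening from 0.0 (shut) to 1.0 (fully open).
Only numpy, scipy, OpenCV 4.12 (cv2) and the standard library are available. Lean on these libraries where they do the work, as an engineer would, in place of code of your own. Each camera call takes 0.05 s, during which the arm holds its last target.

TASK

Check the syrup light meter with the tall cuvette: first slide the meter's shutter fully open, leaving the cuvettes where they stand. Then take the tall cuvette out of its stand, touching it with the fingers on its two frosted faces only, never on the clear faces or the stopper, and keep it upright. Finish while still holding it steady in the middle of the gap in the light path, a clear face towards the lamp and the other towards the sensor, touching no part of the meter; do not put it down, and leave the short cuvette and the other things alone.

Things in the scene. Friction and masses are not known exactly. Their poses are not given: they have to be found in the camera images.
- cuvette_center (a point): centre of the tall cuvette, 40 mm above its underside: an upright glass cell 22 (x) x 30 (y) x 80 mm tall, 0.12 kg. Its x axis passes through the two frosted (whitish, matt) faces, 22 mm apart and 30 mm wide: the only faces to grip. Its y axis passes through the two clear faces, 30 mm apart; z up. A half turn about z looks the same
- cuvette: the same tall cuvette, origin at the centre of its underside, same axes. A grey stopper 17 x 23 mm is its top 6 mm. It starts in the pocket of a stand, its underside 6 mm above the table, its lower 10 mm in the stand with about 2 mm play all round
- cuvette_clear: the two clear faces and the stopper of the tall cuvette as one part, origin and axes as cuvette; the fingers must not touch these
- short_cuvette_center (a point): the short cuvette, same section (22 x 30 mm) and stopper but 56 mm tall, in the other stand; the point is its centre, 28 mm above its underside; to be left alone
- short_cuvette: the short cuvette, origin at the centre of its underside
- stand_a: wooden stand that holds the tall cuvette, fixed to the table, 56 (x) x 64 (y) x 16 mm tall with one rectangular pocket 10 mm deep; origin at the centre of its underside; the cuvette's axes run along the stand's within a few degrees
- stand_b: identical wooden stand, fixed, that holds the short cuvette
- meter: light meter fixed to the table, origin at the centre of its underside: grey base plate 90 (x) x 180 (y) x 12 mm with two white housings 91 mm tall: lamp on the -y side, sensor on the +y side. The gap between is 72 mm, from y = -37 mm (front of the shutter rails) to +35 mm (sensor lens), open above and to both x sides. The beam runs along y
- beam (a point): the middle of the light path, half-way between lamp and sensor, 66 mm above the table and 54 mm above the base plate; axes as meter (y along the beam, z up). The lens openings are 16 mm across
- shutter_tab (a point): centre of the shutter's black tab, 104 mm above the table; the tab is 10 (x) x 12 (y) x 28 mm tall, on top of the steel shutter plate in front of the lamp, 46 mm from the beam point towards -y of the meter; its lower end is level with the tops of the housings. Pinch it from above or push it. Axes as meter
- shutter (a joint): travel of the shutter in m: about 0 to 0.008 at the start (closed, light blocked), 0.040 fully open at its stop; it grows as the tab moves along -x of the meter (towards the robot); friction about 1 N, it stays where it is left
- jar_center (a point): preserve jar with cream lid, 60 x 60 x 92 mm, loose, bystander; the point is its centre
- tape_center (a point): roll of tape lying flat, 66 x 66 x 24 mm, loose, bystander; the point is its centre
Things that resemble listed ones, but are neither listed nor needed, are in the scene too. Leave any red look-alike of the cuvette alone. What is shaped like the stand_a but green is not meant.

How it is judged:
By the outcome, as a careful person would: the job done as asked, in the order asked, and still so for the second after the job is handed in, while the arm keeps its last pose, push and grip.
It also fails if it takes over 56 s, if anything falls off the work surface, if the arm or the gripper's body presses on something with over 40 N, if the wrist force passes 120 N, or if a joint passes its speed limit or range.

## Working session

There is one attempt and no reset: what is moved stays moved. The work goes in short steps, Python scripts to look and compute and a tool call to move; the robot and the scene stay as the last step left them, time stands still between calls to the robot, and variables do not carry over. Pictures are saved under pics/ and viewed, and the job is handed in when it is done.

Besides the shell and the picture viewer there is one more tool, called as name(argument=value, ...) on one line, values as JSON. play_rows: Moves the arm, as the interface text tells. Its arguments: {"type":"object","properties":{"targets":{"type":"array"},"squeeze":{"type":"number"}},"required":["targets"]}

```bash
mkdir -p pics; ls; python3 - <<'E'
from plant import r
import cv2,numpy as np
s=r.get_state();print(s)
for n in ["side","top","wrist"]:
    d=r.snapshot(n)
    cv2.imwrite(f"pics/{n}0.png",d["frame"][:,:,::-1]); np.savez(f"{n}0.npz",**d)
    print(n,{k:np.round(v,4).tolist() for k,v in d.items() if k not in("frame","z_map")})
E
```

```text
pics
{'clock': 0.0, 'q': array([ 1.13880503,  0.68996249, -0.19451321,  1.56636508,  0.15733039,
        0.90248034, -0.21511813]), 'qd': array([0.00011905, 0.00043235, 0.00023997, 0.00094085, 0.00066063,
       0.00070765, 0.00094455]), 'joint_torque': array([-1.03833827e-03, -5.27553821e+01, -1.26677368e+00, -1.53426522e+01,
       -5.25224023e-02,  6.70815672e-03,  1.45218655e-04]), 'tool_pos': array([ 0.28033439, -0.55781755,  0.20151788]), 'eef_rot': array([ 9.72991714e-01,  2.30838246e-01, -2.85670277e-04, -8.64244757e-04]), 'contact_force': array([-0.20361827, -0.6991493 , -0.5071234 ]), 'moment': array([ 0.02952679, -0.02652528, -0.02507711]), 'opening': 1.0003889487536688}
side {'mtx': [[505.8784, 0.0, 290.0585], [0.0, 505.8784, 219.7337], [0.0, 0.0, 1.0]], 'position': [0.4124, -1.3616, 0.99], 'orientation': [0.4719, -0.0255, -0.0686, 0.8786]}
top {'mtx': [[381.1852, 0.0, 282.6016], [0.0, 381.1852, 207.6051], [0.0, 0.0, 1.0]], 'position': [0.4998, -0.0176, 1.122], 'orientation': [-0.0187, 0.0319, 0.7168, -0.6963]}
wrist {'mtx': [[325.1923, 0.0, 276.8864], [0.0, 325.1923, 214.7783], [0.0, 0.0, 1.0]], 'T_tool_cam': [[-0.0002, 0.9466, 0.3225, 0.0852], [1.0, 0.0004, -0.0004, 0.0003], [-0.0005, 0.3225, -0.9466, -0.1814], [0.0, 0.0, 0.0, 1.0]]}
```

View pics/side0.png

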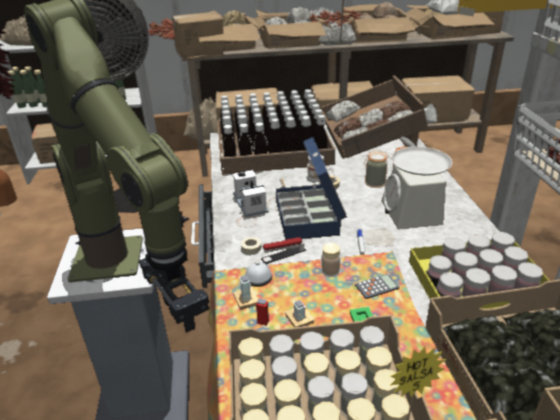

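View pics/top0.png

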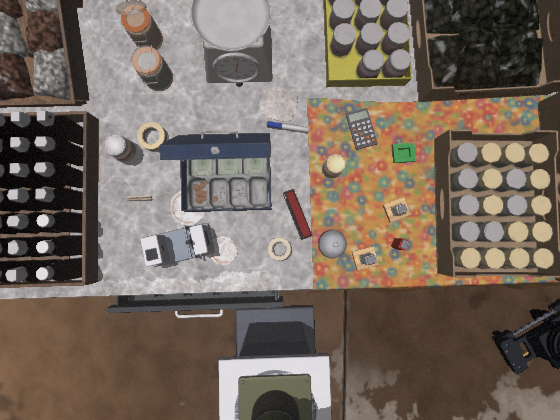

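View pics/wrist0.png

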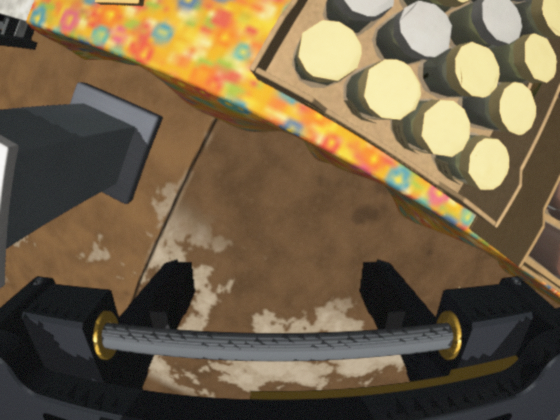

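```bash
cat > h.py <<'E'
import numpy as np,cv2
from scipy.spatial.transform import Rotation as R
def load(n): return dict(np.load(n))
def cam(d): return R.from_quat(d["orientation"]).as_matrix(),d["position"]
def cloud(d):
    z=d["z_map"];K=d["mtx"];v,u=np.mgrid[:z.shape[0],:z.shape[1]]
    p=np.stack([(u-K[0,2])/K[0,0]*z,-(v-K[1,2])/K[1,1]*z,-z],-1)
    Rm,t=cam(d);P=p@Rm.T+t;P[z==0]=np.nan;return P
def proj(d,p):
    Rm,t=cam(d);c=(np.asarray(p)-t)@Rm;K=d["mtx"]
    return np.stack([K[0,0]*c[...,0]/-c[...,2]+K[0,2],K[1,1]*-c[...,1]/-c[...,2]+K[1,2]],-1)
E
python3 - <<'E'
from h import *
d=load("top0.npz");P=cloud(d);f=d["frame"][:,:,::-1]
def crop(n,f,x0,x1,y0,y1,k): cv2.imwrite(n,cv2.resize(f[y0:y1,x0:x1],None,fx=k,fy=k,interpolation=cv2.INTER_CUBIC))
crop("pics/t_m.png",f,120,250,205,280,6)
crop("pics/t_c.png",f,310,430,185,275,6)
d2=load("side0.npz");g=d2["frame"][:,:,::-1]
crop("pics/s_m.png",g,220,350,150,230,6)
crop("pics/s_c.png",g,220,350,235,330,6)
Q=P
def g3(u,v): return np.round(P[v,u],3)
for n,u,v in [("meter L",152,248),("meterR",200,238),("mid",180,245),("cuvA",369,259),("cuvB",400,210),("red",402,243),("green",403,152),("jar",335,165),("tape",279,249),("table",250,240),("cloth",350,230)]: print(n,g3(u,v))
E
```

```text
meter L [0.475 0.313 0.097]
meterR [0.498 0.186 0.093]
mid [0.479 0.259 0.015]
cuvA [ 0.428 -0.267  0.088]
cuvB [ 0.56  -0.368  0.06 ]
red [ 0.468 -0.362  0.08 ]
green [ 0.736 -0.404  0.006]
jar [ 0.686 -0.185  0.092]
tape [ 0.459 -0.026 -0.001]
table [0.488 0.058 0.003]
cloth [ 0.508 -0.235  0.006]
```

View pics/t_m.png

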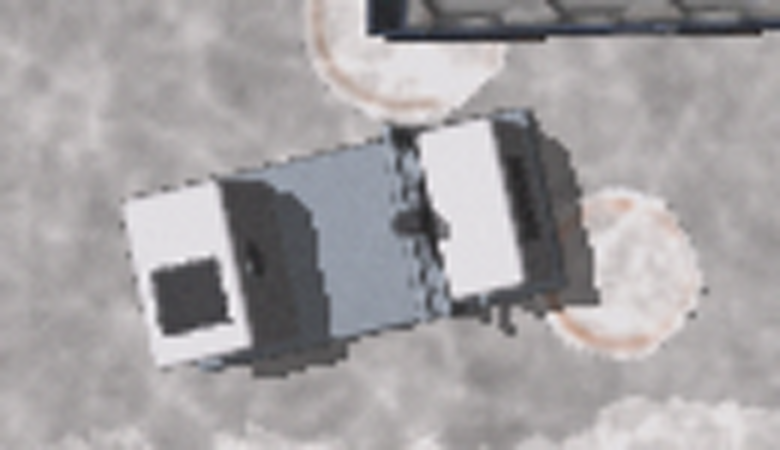

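View pics/t_c.png

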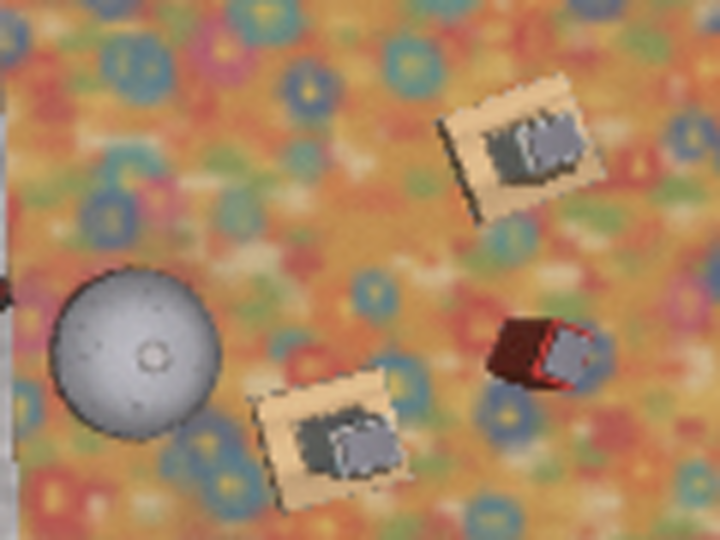

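View pics/s_m.png

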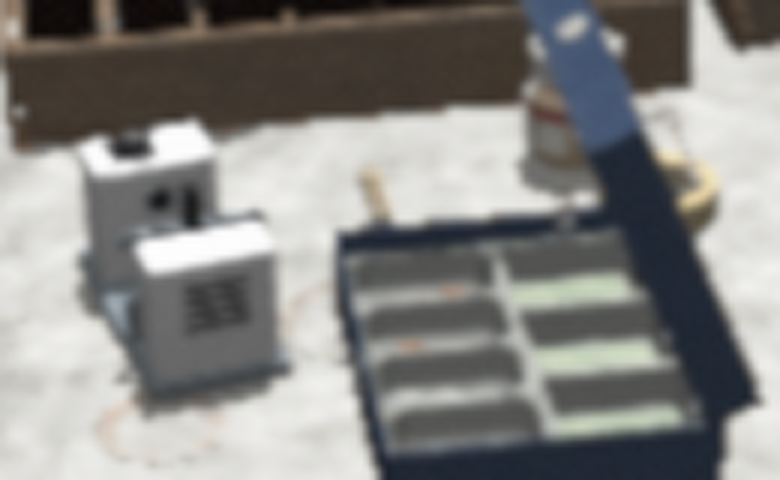

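View pics/s_c.png

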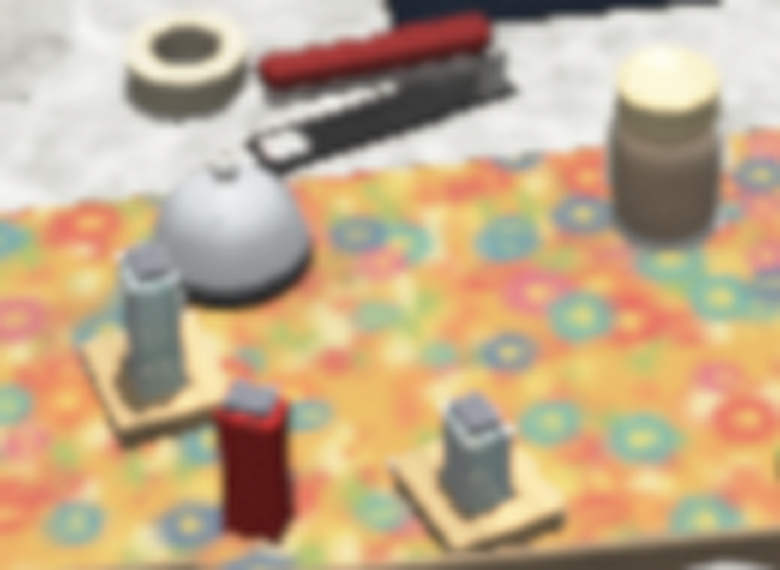

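```bash
python3 - <<'E'
from h import *
d=load("top0.npz");P=cloud(d);f=d["frame"]
def rect(m,name):
    p=P[m][:,:2]; 
    c,s,a=cv2.minAreaRect((p*1000).astype(np.float32)); print(name,m.sum(),"c",np.round(c,1),"size",np.round(s,1),"ang",round(a,1),"medz",np.round(np.median(P[m][:,2]),4),"mean",np.round(p.mean(0)*1000,1))
v,u=np.mgrid[:420,:560]
reg=(u>130)&(u<225)&(v>215)&(v<275)
hs=reg&(P[...,2]>0.085)&(P[...,2]<0.103)
rect(hs&(u<170),"sensor");rect(hs&(u>185),"lamp");rect(hs,"both")
rect(reg&(P[...,2]>0.105),"tab")
pp=np.argwhere(reg&(P[...,2]>0.103));print([(b,a,np.round(P[a,b]*1000,0).tolist()) for a,b in pp])
base=reg&(P[...,2]>0.008)&(P[...,2]<0.02);rect(base,"base")
hsv=cv2.cvtColor(f,cv2.COLOR_RGB2HSV)
for nm,x0,x1,y0,y1 in [("A",350,380,245,272),("B",382,412,196,224)]:
    w=(u>x0)&(u<x1)&(v>y0)&(v<y1)
    rect(w&(P[...,2]>0.010)&(P[...,2]<0.024),nm+" stand")
    top=w&(P[...,2]>(0.078 if nm=="A" else 0.054));rect(top,nm+" top")
    print(np.nanmax(P[...,2][w]))
E
```

```text
sensor 510 c [469.4 319. ] size [77.5 47.6] ang 12.2 medz 0.0923 mean [469.5 316.9]
lamp 454 c [490.9 198.2] size [82.8 51.3] ang 13.2 medz 0.0919 mean [492.7 194.8]
both 983 c [482.1 257.9] size [ 88.4 171.6] ang 9.8 medz 0.0921 mean [481.2 258.8]
tab 21 c [489.9 214. ] size [12.6  7.9] ang 88.3 medz 0.1194 mean [489.9 212.6]
[(np.int64(186), np.int64(240), [494.0, 217.0, 121.0]), (np.int64(187), np.int64(240), [494.0, 215.0, 117.0]), (np.int64(188), np.int64(240), [494.0, 212.0, 121.0]), (np.int64(189), np.int64(240), [494.0, 209.0, 121.0]), (np.int64(190), np.int64(240), [494.0, 209.0, 112.0]), (np.int64(185), np.int64(241), [491.0, 220.0, 118.0]), (np.int64(186), np.int64(241), [491.0, 217.0, 119.0]), (np.int64(187), np.int64(241), [491.0, 214.0, 120.0]), (np.int64(188), np.int64(241), [491.0, 212.0, 118.0]), (np.int64(189), np.int64(241), [491.0, 209.0, 120.0]), (np.int64(190), np.int64(241), [491.0, 208.0, 113.0]), (np.int64(191), np.int64(241), [491.0, 208.0, 104.0]), (np.int64(186), np.int64(242), [489.0, 217.0, 121.0]), (np.int64(187), np.int64(242), [489.0, 215.0, 118.0]), 
[... 268 characters left out ...]
3.0]), (np.int64(187), np.int64(243), [486.0, 214.0, 122.0]), (np.int64(188), np.int64(243), [486.0, 212.0, 119.0]), (np.int64(189), np.int64(243), [486.0, 210.0, 118.0]), (np.int64(190), np.int64(243), [486.0, 208.0, 115.0])]
base 792 c [484.1 260.2] size [123.  189.8] ang 22.0 medz 0.0132 mean [478.2 260.5]
A stand 297 c [ 427.  -272.8] size [56.6 64.9] ang 14.1 medz 0.0176 mean [ 427.8 -267.9]
A top 88 c [ 427.9 -273.2] size [21.2 28.8] ang 13.2 medz 0.0855 mean [ 428.1 -272.1]
0.09279880179233779
B stand 309 c [ 564.9 -372.2] size [56.  65.2] ang 18.8 medz 0.0178 mean [ 564.3 -368.7]
B top 82 c [ 564.2 -372.2] size [21.  29.7] ang 14.2 medz 0.0622 mean [ 564.1 -371.1]
0.06696223798436018
```

```bash
cat >> h.py <<'E'
def plan(wps,cur=None,th=None,maxstep=0.045,maxyaw=0.14):
    """wps list of (x,y,z,theta_deg); prints rows rounded"""
    if cur is None:
        from plant import r
        s=r.get_state();cur=s["tool_pos"];m=R.from_quat(s["eef_rot"]).as_matrix();th=np.arctan2(m[1,0],m[0,0])
    cur=np.array(cur,float);out=[]
    for x,y,z,t in wps:
        T=np.array([x,y,z]);dt=(np.radians(t)-th+np.pi)%(2*np.pi)-np.pi
        n=int(max(1,np.ceil(np.linalg.norm(T-cur)/maxstep),np.ceil(abs(dt)/maxyaw)))
        for i in range(n):
            k=n-i;st=(T-cur)/k;a=((np.radians(t)-th+np.pi)%(2*np.pi)-np.pi)/k
            c,s_=np.cos(th),np.sin(th)
            row=dict(dx=round(c*st[0]+s_*st[1],3),dy=round(s_*st[0]-c*st[1],3),dz=round(-st[2],3),yaw=round(-a,3))
            out.append(row)
            cur=cur+np.array([c*row["dx"]+s_*row["dy"],s_*row["dx"]-c*row["dy"],-row["dz"]]);th-=row["yaw"]
    for i,o in enumerate(out): print(o, "" if (i+1)%5 else "\n")
    print(np.round(cur,4),np.degrees(th))
E
python3 - <<'E'
from h import *
P=cloud(load("top0.npz"));Q=cloud(load("side0.npz"))
for p in(P,Q):
    m=(p[...,0]>.4)&(p[...,0]<.8)&(p[...,1]>-.1)&(p[...,1]<.45)&(p[...,2]<.5)
    q=p[m];print("max",q[q[:,2].argmax()])
    m=(p[...,0]>.52)&(p[...,0]<.62)&(p[...,1]>0.05)&(p[...,1]<.35);print(np.nanmax(p[m][:,2]))
m=(P[...,0]>.3)&(P[...,0]<.8)&(P[...,1]>-.8)&(P[...,1]<-.4);print(np.nanpercentile(P[m][:,2],[50,99,100]))
plan([(.32,-.5,.25,50),(.47,-.2,.25,103),(.490,.213,.20,103)])
E
```

```text
max [0.71127664 0.16645737 0.25741706]
0.09681845371832698
max [0.70957596 0.13251991 0.25425755]
0.09057246082549764
[0.06804985 0.34291155 0.42232089]
{'dx': np.float64(0.02), 'dy': np.float64(-0.011), 'dz': np.float64(-0.016), 'yaw': np.float64(-0.136)} 
{'dx': np.float64(0.022), 'dy': np.float64(-0.009), 'dz': np.float64(-0.016), 'yaw': np.float64(-0.135)} 
{'dx': np.float64(0.023), 'dy': np.float64(-0.005), 'dz': np.float64(-0.016), 'yaw': np.float64(-0.136)} 
{'dx': np.float64(0.041), 'dy': np.float64(-0.01), 'dz': np.float64(-0.0), 'yaw': np.float64(-0.116)} 
{'dx': np.float64(0.042), 'dy': np.float64(-0.005), 'dz': np.float64(-0.0), 'yaw': np.float64(-0.116)} 

{'dx': np.float64(0.042), 'dy': np.float64(-0.0), 'dz': np.float64(-0.0), 'yaw': np.float64(-0.115)} 
{'dx': np.float64(0.042), 'dy': np.float64(0.005), 'dz': np.float64(-0.0), 'yaw': np.float64(-0.116)} 
{'dx': np.float64(0.041), 'dy': np.float64(0.009), 'dz': np.float64(-0.0), 'yaw': np.float64(-0.115)} 
{'dx': np.float64(0.039), 'dy': np.float64(0.014), 'dz': np.float64(-0.0), 'yaw': np.float64(-0.116)} 
{'dx': np.f
[... 541 characters left out ...]
11), 'dz': np.float64(0.005), 'yaw': np.float64(0.0)} 

{'dx': np.float64(0.04), 'dy': np.float64(0.011), 'dz': np.float64(0.005), 'yaw': np.float64(0.0)} 
{'dx': np.float64(0.04), 'dy': np.float64(0.012), 'dz': np.float64(0.005), 'yaw': np.float64(0.0)} 
{'dx': np.float64(0.04), 'dy': np.float64(0.011), 'dz': np.float64(0.005), 'yaw': np.float64(0.0)} 
{'dx': np.float64(0.039), 'dy': np.float64(0.012), 'dz': np.float64(0.005), 'yaw': np.float64(0.0)} 
{'dx': np.float64(0.04), 'dy': np.float64(0.011), 'dz': np.float64(0.005), 'yaw': np.float64(0.0)} 

{'dx': np.float64(0.039), 'dy': np.float64(0.012), 'dz': np.float64(0.005), 'yaw': np.float64(0.0)} 
[0.4902 0.213  0.1997] 103.00863206207381
```

play_rows(targets=[{"jaw":0,"dx":0.02,"dy":-0.011,"dz":-0.016,"yaw":-0.136},{"jaw":0,"dx":0.022,"dy":-0.009,"dz":-0.016,"yaw":-0.136},{"jaw":0,"dx":0.023,"dy":-0.005,"dz":-0.016,"yaw":-0.136},{"jaw":0,"dx":0.041,"dy":-0.01,"dz":0,"yaw":-0.116},{"jaw":0,"dx":0.042,"dy":-0.005,"dz":0,"yaw":-0.116}])

```text
clock: 0.65
tool_pos: [0.3531, -0.4256, 0.2486]
eef_rot: [0.848, 0.53, -0.003, -0.002]
contact_force: [1.0, 0.4, 0.4]
opening: 1.001
```

play_rows(targets=[{"jaw":0.4,"dx":0.042,"dy":0,"dz":0,"yaw":-0.116},{"jaw":0.4,"dx":0.042,"dy":0.005,"dz":0,"yaw":-0.116},{"jaw":0.4,"dx":0.041,"dy":0.009,"dz":0,"yaw":-0.116},{"jaw":0.4,"dx":0.039,"dy":0.014,"dz":0,"yaw":-0.116},{"jaw":0.4,"dx":0.037,"dy":0.019,"dz":0,"yaw":-0.116}])

```text
clock: 1.15
tool_pos: [0.4446, -0.2293, 0.248]
eef_rot: [0.653, 0.758, -0.002, -0.002]
contact_force: [0.6, -1.1, 0.4]
opening: 0.605
```

```bash
python3 - <<'E'
from h import *
plan([(.490,.213,.20,102.8)])
E
```

```text
{'dx': np.float64(0.043), 'dy': np.float64(0.011), 'dz': np.float64(0.005), 'yaw': np.float64(-0.008)} 
{'dx': np.float64(0.043), 'dy': np.float64(0.011), 'dz': np.float64(0.005), 'yaw': np.float64(-0.007)} 
{'dx': np.float64(0.043), 'dy': np.float64(0.012), 'dz': np.float64(0.005), 'yaw': np.float64(-0.008)} 
{'dx': np.float64(0.043), 'dy': np.float64(0.012), 'dz': np.float64(0.005), 'yaw': np.float64(-0.007)} 
{'dx': np.float64(0.043), 'dy': np.float64(0.012), 'dz': np.float64(0.005), 'yaw': np.float64(-0.008)} 

{'dx': np.float64(0.043), 'dy': np.float64(0.013), 'dz': np.float64(0.005), 'yaw': np.float64(-0.007)} 
{'dx': np.float64(0.042), 'dy': np.float64(0.013), 'dz': np.float64(0.004), 'yaw': np.float64(-0.008)} 
{'dx': np.float64(0.042), 'dy': np.float64(0.013), 'dz': np.float64(0.005), 'yaw': np.float64(-0.007)} 
{'dx': np.float64(0.042), 'dy': np.float64(0.014), 'dz': np.float64(0.004), 'yaw': np.float64(-0.008)} 
{'dx': np.float64(0.043), 'dy': np.float64(0.014), 'dz': np.float64(0.005), 'yaw': np.float64(-0.007)} 

[0.4902 0.2134 0.2   ] 102.78929462656339
```

play_rows(targets=[{"jaw":0.4,"dx":0.043,"dy":0.011,"dz":0.005,"yaw":-0.008},{"jaw":0.4,"dx":0.043,"dy":0.011,"dz":0.005,"yaw":-0.008},{"jaw":0.4,"dx":0.043,"dy":0.012,"dz":0.005,"yaw":-0.008},{"jaw":0.4,"dx":0.043,"dy":0.012,"dz":0.005,"yaw":-0.008},{"jaw":0.4,"dx":0.043,"dy":0.012,"dz":0.005,"yaw":-0.008}])

```text
clock: 1.65
tool_pos: [0.4684, -0.0001, 0.2221]
eef_rot: [0.637, 0.771, -0.001, -0.001]
contact_force: [1.3, -1.0, 0.1]
opening: 0.598
```

play_rows(targets=[{"jaw":0.4,"dx":0.043,"dy":0.013,"dz":0.005,"yaw":-0.008},{"jaw":0.4,"dx":0.042,"dy":0.013,"dz":0.005,"yaw":-0.008},{"jaw":0.4,"dx":0.042,"dy":0.013,"dz":0.005,"yaw":-0.008},{"jaw":0.4,"dx":0.042,"dy":0.014,"dz":0.004,"yaw":-0.008},{"jaw":0.4,"dx":0.042,"dy":0.014,"dz":0.004,"yaw":-0.008}])

```text
clock: 2.15
tool_pos: [0.49, 0.2282, 0.197]
eef_rot: [0.621, 0.784, -0.002, -0.001]
contact_force: [0.3, 0.2, 0.1]
opening: 0.596
```

```bash
cat >> h.py <<'E'
def look(tag,names=("wrist",)):
    from plant import r
    out={}
    for n in names:
        s=r.get_state();d=r.snapshot(n);d.update(tool_pos=s["tool_pos"],eef_rot=s["eef_rot"])
        np.savez(f"{n}_{tag}.npz",**d);cv2.imwrite(f"pics/{n}_{tag}.png",d["frame"][:,:,::-1]);out[n]=d
    s=r.get_state();m=R.from_quat(s["eef_rot"]).as_matrix()
    print(round(s["clock"],2),np.round(s["tool_pos"],4),"th",round(np.degrees(np.arctan2(m[1,0],m[0,0])),2),"zax",np.round(m[:,2],4),"F",np.round(s["contact_force"],1),"open",round(s["opening"],3))
    return out
def wcloud(d):
    z=d["z_map"];K=d["mtx"];v,u=np.mgrid[:z.shape[0],:z.shape[1]]
    x=(u-K[0,2])/K[0,0];y=(v-K[1,2])/K[1,1];rr=np.hypot(x,y)+1e-12;t=np.tan(rr)/rr
    p=np.stack([x*t*z,-y*t*z,-z],-1);T=d["T_tool_cam"];p=p@T[:3,:3].T+T[:3,3]
    P=p@R.from_quat(d["eef_rot"]).as_matrix().T+d["tool_pos"];P[z==0]=np.nan;return P
def wproj(d,p):
    p=(np.atleast_2d(p)-d["tool_pos"])@R.from_quat(d["eef_rot"]).as_matrix()
    T=d["T_tool_cam"];c=(p-T[:3,3])@T[:3,:3];x,y,z=c[:,0],-c[:,1],-c[:,2];K=d["mtx"]
    h=np.hypot(x,y);a=np.arctan2(h,z);return np.stack([K[0,0]*a*x/h+K[0,2],K[1,1]*a*y/h+K[1,2]],-1)
E
python3 - <<'E'
from h import *
look("1")
E
```

```text
2.2 [0.4891 0.2396 0.1973] th 103.8 zax [-0.0028  0.0083 -1.    ] F [2.5 7.  0.8] open 0.605
```

View pics/wrist_1.png

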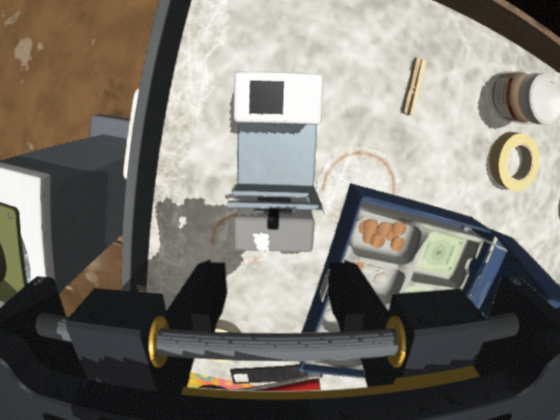

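play_rows(targets=[{"jaw":0.4,"dx":0,"dy":0,"dz":0,"yaw":0},{"jaw":0.4,"dx":-0.025,"dy":0,"dz":0,"yaw":0.018},{"jaw":0.4,"dx":0,"dy":0,"dz":0,"yaw":0},{"jaw":0.4,"dx":0,"dy":0,"dz":0,"yaw":0},{"jaw":0.4,"dx":0,"dy":0,"dz":0,"yaw":0}])

```text
clock: 2.7
tool_pos: [0.4939, 0.2148, 0.196]
eef_rot: [0.623, 0.782, 0.001, -0.004]
contact_force: [-0.1, 0.1, 0.3]
opening: 0.597
```

```bash
python3 - <<'E'
from h import *
d=look("2")["wrist"];P=wcloud(d)
f=d["frame"][:,:,::-1];cv2.imwrite("pics/w2c.png",cv2.resize(f[50:270,180:360],None,fx=3,fy=3)[:600])
def rect(m,name):
    p=P[m][:,:2];c,s,a=cv2.minAreaRect((p*1000).astype(np.float32));print(name,m.sum(),np.round(c,1),np.round(s,1),round(a,1),np.round(np.median(P[m][:,2]),4))
v,u=np.mgrid[:420,:560];Z=P[...,2]
w=(P[...,0]>.4)&(P[...,0]<.56)&(P[...,1]>.13)&(P[...,1]<.38)&(v<280)
rect(w&(Z>.085)&(Z<.097)&(P[...,1]>.28),"sensor")
rect(w&(Z>.085)&(Z<.095)&(P[...,1]<.24),"lamp")
rect(w&(Z>.085)&(Z<.097),"both")
rect(w&(Z>.1085)&(Z<.13),"tab")
rect(w&(Z>.008)&(Z<.018),"base")
E
```

```text
2.75 [0.4938 0.2151 0.1961] th 102.93 zax [-0.0053  0.0073 -1.    ] F [ 0.3  0.2 -0.5] open 0.601
sensor 4419 [469.8 319.6] [78.1 46.1] 11.3 0.0901
lamp 3399 [493.8 200.5] [89.7 50.4] 11.4 0.0897
both 7820 [482.2 259.2] [ 89.7 169.6] 11.0 0.0899
tab 194 [489.3 215.2] [10.4 12.5] 12.9 0.1166
base 5262 [484.9 245.9] [ 90.  104.6] 11.7 0.0111
```

View pics/w2c.png

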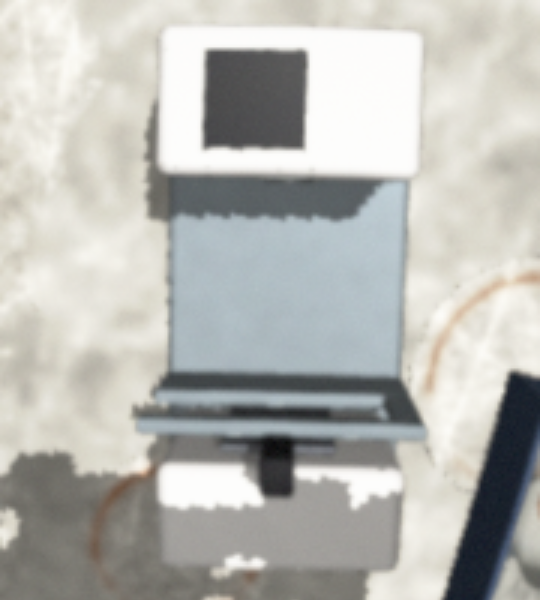

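play_rows(targets=[{"jaw":0.4,"dx":0.001,"dy":-0.005,"dz":0.03,"yaw":0.026},{"jaw":0.4,"dx":0,"dy":0,"dz":0.03,"yaw":0},{"jaw":0.4,"dx":0,"dy":0,"dz":0.02,"yaw":0},{"jaw":0.4,"dx":0,"dy":0,"dz":0,"yaw":0},{"jaw":0.4,"dx":0,"dy":0,"dz":0,"yaw":0}])

```text
clock: 3.25
tool_pos: [0.4898, 0.2168, 0.1159]
eef_rot: [0.634, 0.773, 0.004, -0.004]
contact_force: [0.1, 0.2, 0.8]
opening: 0.597
```

play_rows(squeeze=10, targets=[{"jaw":0.4,"dx":-0.002,"dy":0,"dz":0.012,"yaw":0},{"jaw":0.4,"dx":0,"dy":0,"dz":0.006,"yaw":0},{"jaw":0.4,"dx":0,"dy":0,"dz":0,"yaw":0},{"jaw":1,"dx":0,"dy":0,"dz":0,"yaw":0},{"jaw":1,"dx":0,"dy":0,"dz":0,"yaw":0}])

```text
clock: 3.75
tool_pos: [0.4923, 0.216, 0.0993]
eef_rot: [0.634, 0.773, 0.006, -0.003]
contact_force: [0.5, 0.3, 0.7]
opening: 0.441
```

play_rows(targets=[{"jaw":1,"dx":0,"dy":0,"dz":0,"yaw":0},{"jaw":1,"dx":0,"dy":0,"dz":0,"yaw":0},{"jaw":1,"dx":0,"dy":0,"dz":0,"yaw":0},{"jaw":1,"dx":0,"dy":0,"dz":0,"yaw":0},{"jaw":1,"dx":0,"dy":0,"dz":0,"yaw":0}])

```text
clock: 4.25
tool_pos: [0.4928, 0.2163, 0.1002]
eef_rot: [0.634, 0.773, 0.007, -0.002]
contact_force: [-0.5, 0.4, 0.5]
opening: 0.007
```

```bash
python3 - <<'E'
from h import *
o=look("3",("wrist","top","side"))
f=o["wrist"]["frame"][:,:,::-1];g=o["top"]["frame"][:,:,::-1];h=o["side"]["frame"][:,:,::-1]
a=cv2.resize(f[80:380,120:420],(400,400));b=cv2.resize(g[200:280,120:220],(400,320));c=cv2.resize(h[140:230,200:310],(400,327),interpolation=cv2.INTER_CUBIC)
im=np.zeros((600,800,3),np.uint8);im[:400,:400]=a;im[:320,400:]=b;im[320:600,400:]=c[:280];cv2.imwrite("pics/m3.png",im)
E
```

```text
4.4 [0.4928 0.2163 0.1001] th 101.29 zax [ 0.0053  0.0142 -0.9999] F [-0.3  0.2  0.3] open 0.006
```

View pics/m3.png

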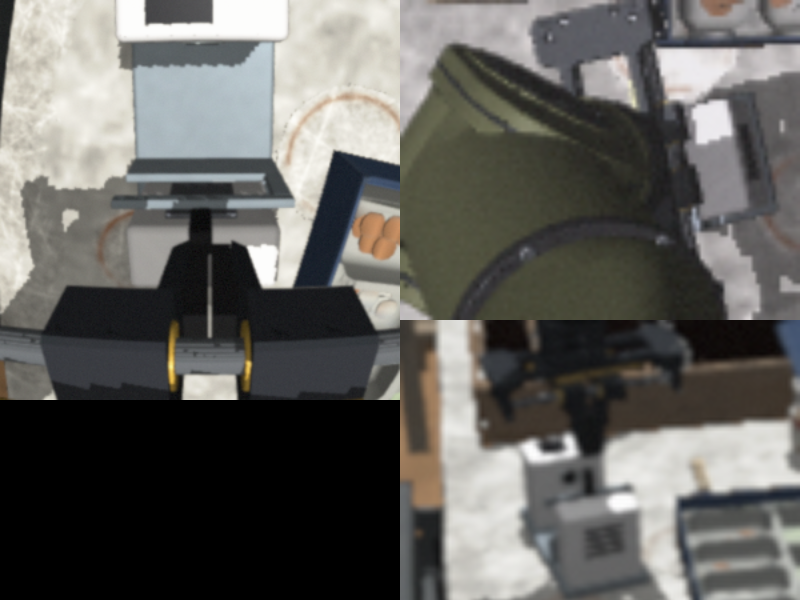

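```bash
python3 - <<'E'
from h import *
d=load("wrist_3.npz");P=wcloud(d)
print(wproj(d,d["tool_pos"]))
for p in [(270,240),(270,250),(270,262),(278,265),(270,275),(280,290),(280,320),(290,280),(262,280)]: print(p,np.round(P[p[1],p[0]],4))
for n in("side_3.npz","top_3.npz"):
    s=load(n);print(n,proj(s,d["tool_pos"]),proj(s,[.489,.2148,.118]),proj(s,[.489,.2148,.1]))
s=load("side_3.npz");g=s["frame"][:,:,::-1];cv2.imwrite("pics/s3.png",cv2.resize(g[160:220,220:290],(700,600),interpolation=cv2.INTER_CUBIC))
E
```

```text
[[275.22548355 249.12550557]]
(270, 240) [0.4887 0.2207 0.0977]
(270, 250) [0.4888 0.2211 0.1135]
(270, 262) [0.49   0.2153 0.117 ]
(278, 265) [0.4924 0.225  0.1387]
(270, 275) [0.4887 0.224  0.1486]
(280, 290) [0.4931 0.2246 0.1615]
(280, 320) [0.4934 0.2218 0.1797]
(290, 280) [0.4976 0.2259 0.1536]
(262, 280) [0.4852 0.223  0.1528]
side_3.npz [253.31030685 184.07636402] [251.96643229 179.99908234] [252.27727997 184.42514408]
top_3.npz [188.04085569 240.31303324] [187.08244109 241.86046001] [188.65462616 241.74018741]
```

View pics/s3.png

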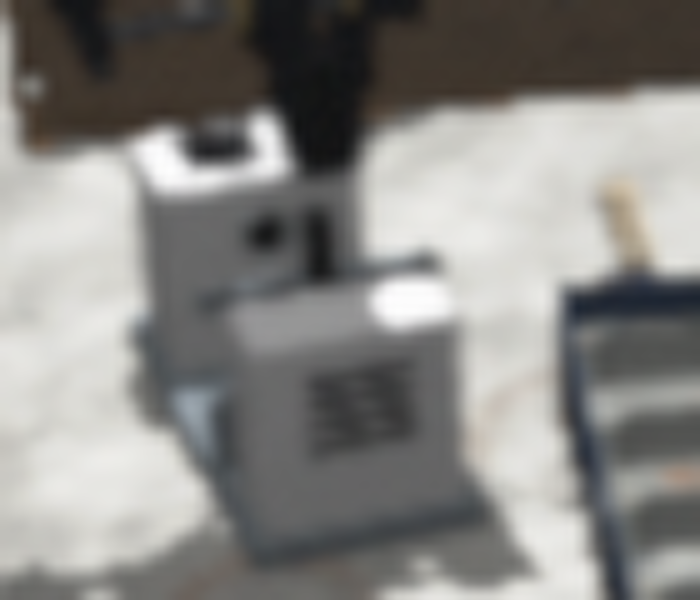

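```bash
python3 - <<'E'
from h import *
d=load("wrist_3.npz");P=wcloud(d);m=R.from_quat(d["eef_rot"]).as_matrix()
L=(P-d["tool_pos"])@m
for r_ in range(246,300,3): print(r_,[np.round(L[r_,c]*1000).tolist() for c in (262,284,296)])
s=load("side_3.npz");Q=cloud(s);LQ=(Q-d["tool_pos"])@m
for r_ in range(165,186): print(r_,[np.round(LQ[r_,c]*1000).tolist() for c in (250,253,256)],s["frame"][r_,253])
E
```

```text
246 [[5.0, -8.0, -7.0], [-5.0, 6.0, 15.0], [-5.0, 14.0, 16.0]]
249 [[5.0, -8.0, -10.0], [-6.0, 6.0, 13.0], [-5.0, 14.0, 12.0]]
252 [[5.0, -7.0, -16.0], [-7.0, 6.0, 10.0], [-7.0, 13.0, 10.0]]
255 [[4.0, -7.0, -16.0], [-9.0, 6.0, 11.0], [-9.0, 14.0, 10.0]]
258 [[2.0, -7.0, -16.0], [-11.0, 6.0, 9.0], [-11.0, 14.0, 10.0]]
261 [[0.0, -7.0, -17.0], [-13.0, 6.0, 10.0], [10.0, 11.0, -36.0]]
264 [[9.0, -6.0, -37.0], [9.0, 5.0, -36.0], [10.0, 10.0, -40.0]]
267 [[9.0, -6.0, -41.0], [9.0, 5.0, -40.0], [10.0, 10.0, -43.0]]
270 [[9.0, -6.0, -43.0], [9.0, 4.0, -43.0], [10.0, 10.0, -45.0]]
273 [[9.0, -6.0, -46.0], [9.0, 4.0, -47.0], [10.0, 10.0, -48.0]]
276 [[9.0, -6.0, -49.0], [9.0, 4.0, -49.0], [10.0, 10.0, -52.0]]
279 [[9.0, -6.0, -52.0], [10.0, 4.0, -54.0], [11.0, 10.0, -56.0]]
282 [[10.0, -6.0, -56.0], [9.0, 4.0, -55.0], [11.0, 9.0, -58.0]]
285 [[9.0, -6.0, -57.0], [9.0, 4.0, -58.0], [9.0, 10.0, -57.0]]
288 [[9.0, -5.0, -59.0], [9.0, 4.0, -59.0], [9.0, 9.0, -61.0]]
291 [[10.0, -5.0, -63.0], [9.0, 4.0, -62.0], [9.0, 9.0, -63.0]]
294 [[9.0, -5.0, -65.0], [9.0, 4.0, -64.0], [9.0, 9.0, -64.0]]
297 
[... 1000 characters left out ...]
.0]] [36 37 37]
177 [[-7.0, -12.0, -35.0], [80.0, 21.0, 18.0], [223.0, 69.0, 104.0]] [68 69 69]
178 [[81.0, 9.0, 20.0], [85.0, 22.0, 25.0], [85.0, 33.0, 27.0]] [93 93 93]
179 [[81.0, 9.0, 24.0], [80.0, 20.0, 26.0], [84.0, 33.0, 31.0]] [99 99 99]
180 [[87.0, 10.0, 32.0], [80.0, 20.0, 31.0], [79.0, 31.0, 32.0]] [92 92 92]
181 [[6.0, -10.0, -11.0], [-1.0, -1.0, -13.0], [87.0, 33.0, 41.0]] [83 83 84]
182 [[78.0, 7.0, 35.0], [-4.0, -2.0, -11.0], [88.0, 33.0, 46.0]] [76 76 77]
183 [[14.0, -8.0, 1.0], [-7.0, -2.0, -9.0], [84.0, 32.0, 48.0]] [72 71 72]
184 [[81.0, 8.0, 46.0], [-1.0, -1.0, -1.0], [84.0, 31.0, 52.0]] [68 68 68]
185 [[77.0, 6.0, 47.0], [-8.0, -3.0, -2.0], [81.0, 30.0, 55.0]] [66 67 68]
```

```bash
python3 - <<'E'
from h import *
for n in("wrist0.npz","wrist_2.npz","wrist_3.npz"):
    d=load(n)
    if "tool_pos" not in d: d["tool_pos"]=np.zeros(3);d["eef_rot"]=[0,0,0,1.]
    P=wcloud(d);L=(P-d["tool_pos"])@R.from_quat(d["eef_rot"]).as_matrix()
    dark=d["frame"].max(-1)<60
    m=dark&(abs(L[...,0])<14)&(abs(L[...,1])<70)&(L[...,2]>-70)&(L[...,2]<.02)&(np.indices(dark.shape)[0]>225)
    m&=L[...,2]<-.02
    q=L[m]*1000;print(n,m.sum(),np.percentile(q[:,2],[50,95,99,100]),"x",np.percentile(q[:,0],[1,99]), "y",np.percentile(q[q[:,2]>-60][:,1],[1,25,75,99]))
E
```

```text
wrist0.npz 40885 [-123.54090245  -57.72296886  -42.14808325  -34.50290279] x [-5.99974305 35.82879595] y [-56.82438318 -45.18704661  46.2599585   57.60123748]
wrist_2.npz 47332 [-122.98162648  -61.10244983  -41.80350522  -20.00041659] x [-6.69616066 34.67889221] y [-38.72845487 -28.27778219  33.49200825 208.77802002]
wrist_3.npz 43560 [-123.47791077  -68.94610072  -45.29423167  -34.74985818] x [-4.1931543  34.76023427] y [-13.01226027  -5.92888692   7.78618685  14.84369778]
```

play_rows(targets=[{"jaw":0.4,"dx":-0.001,"dy":-0.004,"dz":0,"yaw":0},{"jaw":0.4,"dx":0,"dy":0,"dz":0,"yaw":0},{"jaw":0.4,"dx":0,"dy":0,"dz":0,"yaw":0},{"jaw":0.4,"dx":0,"dy":0,"dz":0,"yaw":0},{"jaw":0.4,"dx":0,"dy":0,"dz":0,"yaw":0}])

```text
clock: 4.9
tool_pos: [0.4886, 0.2143, 0.1]
eef_rot: [0.634, 0.773, 0.007, -0.002]
contact_force: [0.2, 0.5, 0.1]
opening: 0.436
```

play_rows(targets=[{"jaw":0.4,"dx":0,"dy":0,"dz":0.01,"yaw":0},{"jaw":0.4,"dx":0,"dy":0,"dz":0.01,"yaw":0},{"jaw":0.4,"dx":0,"dy":0,"dz":0.01,"yaw":0},{"jaw":0.4,"dx":0,"dy":0,"dz":0,"yaw":0},{"jaw":0.4,"dx":0,"dy":0,"dz":0,"yaw":0}])

```text
clock: 5.4
tool_pos: [0.4883, 0.2146, 0.0664]
eef_rot: [0.634, 0.773, 0.006, -0.003]
contact_force: [1.0, -0.1, -0.7]
opening: 0.601
```

play_rows(squeeze=10, targets=[{"jaw":1,"dx":0,"dy":0,"dz":0,"yaw":0},{"jaw":1,"dx":0,"dy":0,"dz":0,"yaw":0},{"jaw":1,"dx":0,"dy":0,"dz":0,"yaw":0},{"jaw":1,"dx":0,"dy":0,"dz":0,"yaw":0},{"jaw":1,"dx":0,"dy":0,"dz":0,"yaw":0}])

```text
clock: 5.9
tool_pos: [0.4888, 0.2149, 0.0671]
eef_rot: [0.634, 0.773, 0.007, -0.003]
contact_force: [0.0, -0.0, -0.3]
opening: 0.174
```

```bash
python3 - <<'E'
from h import *
d=look("4")["wrist"]
E
```

```text
5.95 [0.4888 0.2149 0.0671] th 101.3 zax [ 0.0049  0.0141 -0.9999] F [-0.5 -0.1 -0.5] open 0.126
```

View pics/wrist_4.png

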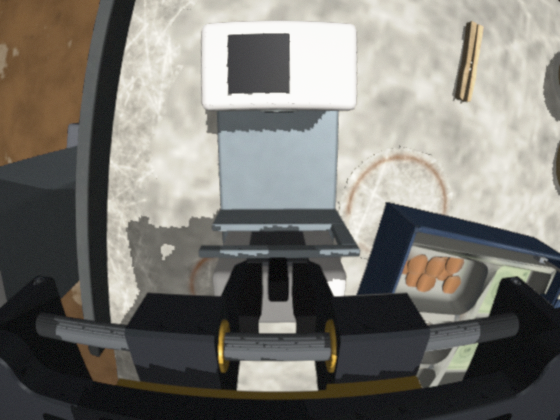

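play_rows(targets=[{"jaw":1,"dx":0,"dy":0,"dz":0,"yaw":0},{"jaw":1,"dx":0,"dy":0,"dz":0,"yaw":0},{"jaw":1,"dx":0,"dy":-0.006,"dz":0,"yaw":0},{"jaw":1,"dx":0,"dy":-0.008,"dz":0,"yaw":0},{"jaw":1,"dx":0,"dy":-0.008,"dz":0,"yaw":0}])

```text
clock: 6.45
tool_pos: [0.4679, 0.2108, 0.0671]
eef_rot: [0.635, 0.773, 0.009, -0.002]
contact_force: [1.8, 0.5, -1.1]
opening: 0.112
```

play_rows(targets=[{"jaw":1,"dx":0,"dy":-0.004,"dz":0,"yaw":0},{"jaw":1,"dx":0,"dy":-0.004,"dz":0,"yaw":0},{"jaw":1,"dx":0,"dy":-0.003,"dz":0,"yaw":0},{"jaw":1,"dx":0,"dy":-0.003,"dz":0,"yaw":0},{"jaw":1,"dx":0,"dy":-0.003,"dz":0,"yaw":0}])

```text
clock: 6.95
tool_pos: [0.4508, 0.2074, 0.0672]
eef_rot: [0.634, 0.773, 0.01, -0.001]
contact_force: [10.5, 1.0, -10.1]
opening: 0.109
```

play_rows(targets=[{"jaw":1,"dx":0,"dy":-0.003,"dz":0,"yaw":0},{"jaw":1,"dx":0,"dy":-0.003,"dz":0,"yaw":0},{"jaw":1,"dx":0,"dy":-0.003,"dz":0,"yaw":0},{"jaw":1,"dx":0,"dy":0,"dz":0,"yaw":0},{"jaw":1,"dx":0,"dy":0,"dz":0,"yaw":0}])

```text
clock: 7.45
tool_pos: [0.4519, 0.2076, 0.0671]
eef_rot: [0.636, 0.771, 0.017, 0.002]
contact_force: [0.5, -1.1, 0.2]
opening: 0.11
```

play_rows(targets=[{"jaw":0.5,"dx":0,"dy":0,"dz":0,"yaw":0},{"jaw":0.5,"dx":0,"dy":0,"dz":0,"yaw":0},{"jaw":0.5,"dx":0,"dy":0,"dz":0,"yaw":0},{"jaw":0.5,"dx":0,"dy":0,"dz":0,"yaw":0},{"jaw":0.5,"dx":0,"dy":0,"dz":-0.01,"yaw":0}])

```text
clock: 7.95
tool_pos: [0.4488, 0.2068, 0.0766]
eef_rot: [0.636, 0.772, 0.015, 0.001]
contact_force: [-0.3, -0.4, 0.9]
opening: 0.498
```

play_rows(targets=[{"jaw":0.5,"dx":0,"dy":0,"dz":-0.02,"yaw":0},{"jaw":0.5,"dx":0,"dy":0,"dz":-0.03,"yaw":0},{"jaw":0.3,"dx":0,"dy":0,"dz":-0.04,"yaw":0},{"jaw":0.3,"dx":0,"dy":0,"dz":-0.03,"yaw":0},{"jaw":0.3,"dx":0,"dy":0,"dz":0,"yaw":0}])

```text
clock: 8.45
tool_pos: [0.445, 0.2044, 0.2041]
eef_rot: [0.635, 0.772, 0.014, 0.001]
contact_force: [0.9, 0.4, 0.2]
opening: 0.696
```

```bash
python3 - <<'E'
from h import *
d=look("5")["wrist"];P=wcloud(d)
f=d["frame"][:,:,::-1];cv2.imwrite("pics/w5c.png",cv2.resize(f[50:270,180:380],None,fx=3,fy=3)[:600])
def rect(m,name):
    p=P[m][:,:2];c,s,a=cv2.minAreaRect((p*1000).astype(np.float32));print(name,m.sum(),np.round(c,1),np.round(s,1),round(a,1),np.round(np.median(P[m][:,2]),4))
v,u=np.mgrid[:420,:560];Z=P[...,2]
w=(P[...,0]>.4)&(P[...,0]<.56)&(P[...,1]>.13)&(P[...,1]<.38)&(v<280)
rect(w&(Z>.08)&(Z<.097)&(P[...,1]>.28),"sensor")
rect(w&(Z>.1)&(Z<.13)&(v<270)&(P[...,1]<.235),"tab")
E
```

```text
8.5 [0.4444 0.2036 0.2026] th 101.12 zax [ 0.0178  0.0197 -0.9996] F [ 0.3 -0.2 -0.8] open 0.7
sensor 4045 [469.6 319.7] [77.9 46.1] 11.4 0.0901
tab 215 [451.3 207.8] [10.7 12.1] 11.3 0.1164
```

View pics/w5c.png

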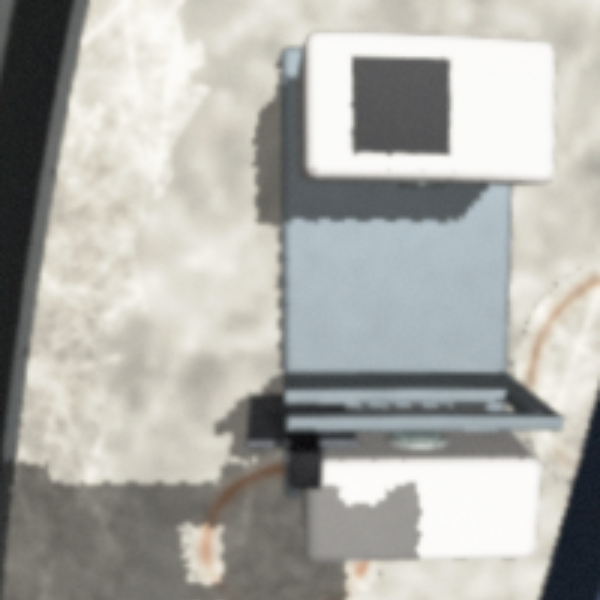

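```bash
python3 - <<'E'
from h import *
plan([(.428,-.273,.21,103.0)])
E
```

```text
{'dx': np.float64(-0.042), 'dy': np.float64(-0.01), 'dz': np.float64(-0.001), 'yaw': np.float64(-0.003)} 
{'dx': np.float64(-0.042), 'dy': np.float64(-0.01), 'dz': np.float64(-0.001), 'yaw': np.float64(-0.003)} 
{'dx': np.float64(-0.042), 'dy': np.float64(-0.01), 'dz': np.float64(-0.001), 'yaw': np.float64(-0.003)} 
{'dx': np.float64(-0.042), 'dy': np.float64(-0.01), 'dz': np.float64(-0.001), 'yaw': np.float64(-0.003)} 
{'dx': np.float64(-0.042), 'dy': np.float64(-0.01), 'dz': np.float64(-0.0), 'yaw': np.float64(-0.003)} 

{'dx': np.float64(-0.042), 'dy': np.float64(-0.011), 'dz': np.float64(-0.001), 'yaw': np.float64(-0.003)} 
{'dx': np.float64(-0.042), 'dy': np.float64(-0.011), 'dz': np.float64(-0.0), 'yaw': np.float64(-0.003)} 
{'dx': np.float64(-0.042), 'dy': np.float64(-0.011), 'dz': np.float64(-0.001), 'yaw': np.float64(-0.003)} 
{'dx': np.float64(-0.042), 'dy': np.float64(-0.011), 'dz': np.float64(-0.0), 'yaw': np.float64(-0.003)} 
{'dx': np.float64(-0.042), 'dy': np.float64(-0.01), 'dz': np.float64(-0.001), 'yaw': np.float64(-0.003)} 

{'dx': np.float64(-0.043), 'dy': np.float64(-0.011), 'dz': np.float64(-0.0), 'yaw': np.float64(-0.003)} 
[ 0.428  -0.2732  0.2096] 103.01309212711828
```

play_rows(targets=[{"jaw":0.3,"dx":-0.03,"dy":-0.007,"dz":-0.002,"yaw":-0.002},{"jaw":0.3,"dx":-0.03,"dy":-0.007,"dz":-0.002,"yaw":-0.002},{"jaw":0.3,"dx":-0.03,"dy":-0.007,"dz":-0.002,"yaw":-0.002},{"jaw":0.3,"dx":-0.03,"dy":-0.007,"dz":-0.002,"yaw":-0.002},{"jaw":0.3,"dx":-0.03,"dy":-0.007,"dz":0,"yaw":-0.002}])

```text
clock: 9.0
tool_pos: [0.4366, 0.0489, 0.2048]
eef_rot: [0.627, 0.779, 0.012, -0.002]
contact_force: [0.5, -0.2, -0.5]
opening: 0.699
```

play_rows(targets=[{"jaw":0.3,"dx":-0.03,"dy":-0.007,"dz":0,"yaw":-0.002},{"jaw":0.3,"dx":-0.03,"dy":-0.007,"dz":0,"yaw":-0.002},{"jaw":0.3,"dx":-0.03,"dy":-0.007,"dz":0,"yaw":-0.002},{"jaw":0.3,"dx":-0.03,"dy":-0.007,"dz":0,"yaw":-0.002},{"jaw":0.3,"dx":-0.03,"dy":-0.007,"dz":0,"yaw":-0.002}])

```text
clock: 9.5
tool_pos: [0.4292, -0.112, 0.197]
eef_rot: [0.622, 0.783, 0.009, -0.006]
contact_force: [1.1, -0.1, 0.3]
opening: 0.698
```

```bash
python3 - <<'E'
from h import *
plan([(.428,-.273,.21,103.0)],maxstep=.03)
E
```

```text
{'dx': np.float64(-0.026), 'dy': np.float64(-0.006), 'dz': np.float64(-0.002), 'yaw': np.float64(0.0)} 
{'dx': np.float64(-0.026), 'dy': np.float64(-0.006), 'dz': np.float64(-0.002), 'yaw': np.float64(0.0)} 
{'dx': np.float64(-0.026), 'dy': np.float64(-0.006), 'dz': np.float64(-0.002), 'yaw': np.float64(0.0)} 
{'dx': np.float64(-0.026), 'dy': np.float64(-0.007), 'dz': np.float64(-0.002), 'yaw': np.float64(0.0)} 
{'dx': np.float64(-0.026), 'dy': np.float64(-0.006), 'dz': np.float64(-0.002), 'yaw': np.float64(0.0)} 

{'dx': np.float64(-0.027), 'dy': np.float64(-0.007), 'dz': np.float64(-0.003), 'yaw': np.float64(0.001)} 
[ 0.4276 -0.2735  0.21  ] 102.98027959000018
```

play_rows(targets=[{"jaw":0.2,"dx":-0.028,"dy":-0.006,"dz":-0.004,"yaw":0},{"jaw":0.2,"dx":-0.028,"dy":-0.006,"dz":-0.004,"yaw":0},{"jaw":0.2,"dx":-0.028,"dy":-0.006,"dz":-0.004,"yaw":0},{"jaw":0.2,"dx":-0.028,"dy":-0.006,"dz":-0.002,"yaw":0},{"jaw":0.2,"dx":-0.028,"dy":-0.006,"dz":-0.002,"yaw":0}])

```text
clock: 10.0
tool_pos: [0.4251, -0.261, 0.2047]
eef_rot: [0.622, 0.783, 0.006, -0.013]
contact_force: [-0.2, 0.3, 0.1]
opening: 0.803
```

play_rows(targets=[{"jaw":0.2,"dx":-0.012,"dy":-0.003,"dz":0,"yaw":0},{"jaw":0.2,"dx":0,"dy":0,"dz":0,"yaw":0},{"jaw":0.2,"dx":0,"dy":0,"dz":0,"yaw":0},{"jaw":0.2,"dx":0,"dy":0,"dz":0,"yaw":0},{"jaw":0.2,"dx":0,"dy":0,"dz":0,"yaw":0}])

```text
clock: 10.5
tool_pos: [0.4223, -0.2724, 0.2014]
eef_rot: [0.623, 0.782, 0.006, -0.016]
contact_force: [-0.4, -0.7, 0.4]
opening: 0.8
```

```bash
cat > cuv.py <<'E'
from h import *
import sys
d=look(sys.argv[1])["wrist"];P=wcloud(d)
f=d["frame"][:,:,::-1]
def rect(m,name):
    p=P[m][:,:2];c,s,a=cv2.minAreaRect((p*1000).astype(np.float32));print(name,m.sum(),np.round(c,1),np.round(s,1),round(a,1),np.round(np.median(P[m][:,2]),4))
v,u=np.mgrid[:420,:560];Z=P[...,2]
w=(abs(P[...,0]-.428)<.05)&(abs(P[...,1]+.273)<.05)&(v<300)
rect(w&(Z>.081)&(Z<.092),"stopper");rect(w&(Z>.072)&(Z<.092),"cuvtop");rect(w&(Z>.011)&(Z<.02),"stand")
a=wproj(d,[.428,-.273,.086])[0];print(a)
x0=int(np.clip(a[0]-90,0,380));y0=int(np.clip(a[1]-90,0,240))
cv2.imwrite(f"pics/cuv_{sys.argv[1]}.png",cv2.resize(f[y0:y0+180,x0:x0+180],(600,600),interpolation=cv2.INTER_CUBIC));print(x0,y0)
E
python3 cuv.py 6
```

```text
10.55 [ 0.4223 -0.2723  0.2015] th 102.97 zax [-0.0178  0.03   -0.9994] F [ 0.2  0.6 -0.4] open 0.795
stopper 420 [ 427.3 -271.9] [16.4 22.3] 13.3 0.0849
cuvtop 673 [ 427.4 -272.2] [20.7 30.3] 13.4 0.0843
stand 1717 [ 426.8 -272.2] [56.2 64. ] 12.9 0.0151
[282.90938161 203.55664545]
192 113
```

View pics/cuv_6.png

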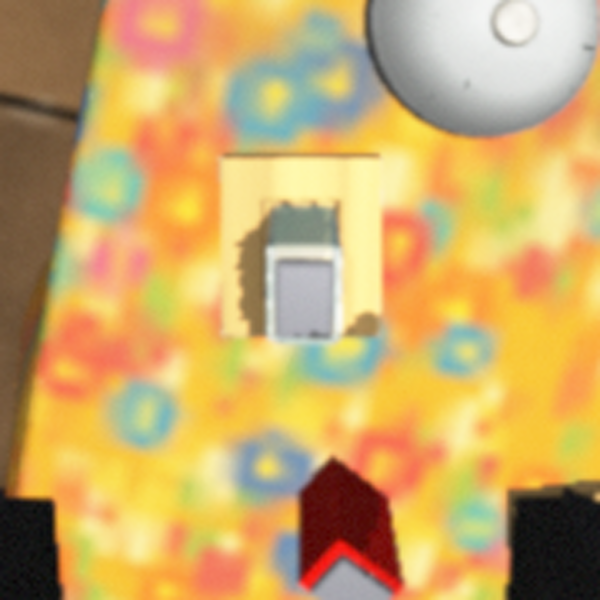

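```bash
python3 - <<'E'
from h import *
P=cloud(load("top0.npz"));m=(abs(P[...,0]-.45)<.06)&(abs(P[...,1]+.16)<.06);q=P[m];b=q[q[:,2]>.03]
print("bell",b.min(0),b.max(0))
d=load("wrist_6.npz");W=wcloud(d);L=(W-d["tool_pos"])@R.from_quat(d["eef_rot"]).as_matrix()
for p in [(60,300),(60,320),(60,350),(60,380),(277,345),(277,385),(277,400),(277,415),(200,330),(150,345),(400,330)]: print(p,np.round(L[p[1],p[0]]*1000))
E
```

```text
bell [ 0.4352513  -0.21426267  0.03056605] [ 0.50859672 -0.10069422  0.07147564]
(60, 300) [  34.  -64. -114.]
(60, 320) [  33.  -58. -122.]
(60, 350) [  22.  -63. -123.]
(60, 380) [  24.  -55. -136.]
(277, 345) [  26.    1. -116.]
(277, 385) [-261.    1.  121.]
(277, 400) [  23.    1. -133.]
(277, 415) [  24.    1. -138.]
(200, 330) [-227. -114.  196.]
(150, 345) [  24.  -34. -117.]
(400, 330) [  26.   36. -113.]
```

play_rows(targets=[{"jaw":0.2,"dx":-0.006,"dy":0.007,"dz":0.02,"yaw":-0.006},{"jaw":0.2,"dx":0,"dy":0,"dz":0.025,"yaw":0},{"jaw":0.2,"dx":0,"dy":0,"dz":0.025,"yaw":0},{"jaw":0.2,"dx":0,"dy":0,"dz":0.01,"yaw":0},{"jaw":0.2,"dx":0,"dy":0,"dz":0,"yaw":0}])

```text
clock: 11.05
tool_pos: [0.4324, -0.2708, 0.1209]
eef_rot: [0.617, 0.786, 0.007, -0.014]
contact_force: [-0.9, -0.1, 0.7]
opening: 0.8
```

```bash
python3 cuv.py 7
```

```text
11.1 [ 0.4328 -0.2709  0.1215] th 103.72 zax [-0.0124  0.0283 -0.9995] F [-0.7 -0.1  0.4] open 0.801
stopper 740 [ 427.2 -272.4] [16.9 23.6] 13.9 0.085
cuvtop 1163 [ 427.8 -272.1] [21.5 29.8] 13.2 0.0843
stand 2563 [ 427.3 -272.3] [55.4 63.9] 13.2 0.0151
[269.05599738 231.30547501]
179 141
```

play_rows(targets=[{"jaw":0.2,"dx":-0.002,"dy":-0.005,"dz":0.02,"yaw":0.006},{"jaw":0.2,"dx":0,"dy":0,"dz":0.025,"yaw":0},{"jaw":0.2,"dx":0,"dy":0,"dz":0.025,"yaw":0},{"jaw":0.2,"dx":0,"dy":0,"dz":0.015,"yaw":0},{"jaw":0.2,"dx":0,"dy":0,"dz":0,"yaw":0}])

```text
clock: 11.6
tool_pos: [0.4341, -0.2739, 0.0405]
eef_rot: [0.62, 0.785, 0.009, -0.007]
contact_force: [-0.4, 0.4, -0.7]
opening: 0.801
```

```bash
python3 - <<'E'
from h import *
look("8",("wrist",))
E
```

```text
11.65 [ 0.4347 -0.2742  0.0413] th 103.36 zax [ 0.0021  0.0215 -0.9998] F [0.7 0.4 0.7] open 0.799
```

View pics/wrist_8.png

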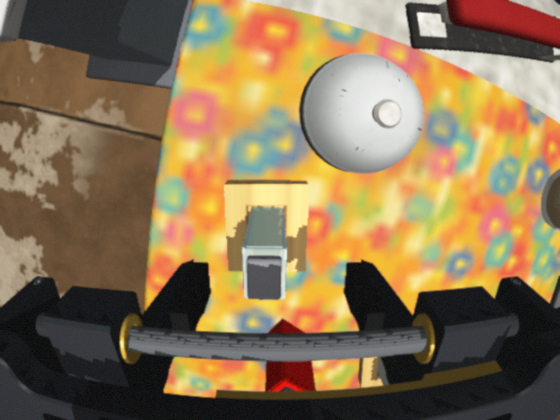

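play_rows(targets=[{"jaw":0.2,"dx":0.004,"dy":-0.007,"dz":0,"yaw":0},{"jaw":0.2,"dx":0,"dy":0,"dz":0.01,"yaw":0},{"jaw":0.2,"dx":0,"dy":0,"dz":0.013,"yaw":0},{"jaw":0.2,"dx":0,"dy":0,"dz":0.01,"yaw":0},{"jaw":0.2,"dx":0,"dy":0,"dz":0,"yaw":0}])

```text
clock: 12.15
tool_pos: [0.4295, -0.2728, 0.0111]
eef_rot: [0.62, 0.784, 0.01, -0.001]
contact_force: [-0.5, -0.3, -1.2]
opening: 0.799
```

```bash
python3 cuv.py 9
```

```text
12.2 [ 0.4297 -0.2729  0.0115] th 103.3 zax [ 0.0107  0.0174 -0.9998] F [0.8 0.3 0.4] open 0.804
stopper 543 [ 427.6 -262.6] [101.9   5.4] 12.9 0.0833
cuvtop 2362 [ 427.8 -263.6] [102.   13.9] 12.4 0.0786
stand 5872 [ 427.2 -271.9] [56.5 64.8] 13.1 0.0151
[273.1255047  322.88579906]
183 232
```

play_rows(targets=[{"jaw":0.2,"dx":0.002,"dy":-0.002,"dz":0.009,"yaw":0},{"jaw":0.2,"dx":0,"dy":0,"dz":0,"yaw":0},{"jaw":0.2,"dx":0,"dy":0,"dz":0,"yaw":0},{"jaw":0.2,"dx":0,"dy":0,"dz":0,"yaw":0},{"jaw":0.2,"dx":0,"dy":0,"dz":0,"yaw":0}])

```text
clock: 12.7
tool_pos: [0.4291, -0.2721, 0.0043]
eef_rot: [0.621, 0.784, 0.011, 0.001]
contact_force: [0.3, -0.0, -0.1]
opening: 0.8
```

```bash
python3 - <<'E'
from h import *
look("10",("wrist",))
E
```

```text
12.75 [ 0.4291 -0.2721  0.0043] th 103.27 zax [ 0.014   0.0158 -0.9998] F [ 0.2 -0.2  0.3] open 0.803
```

View pics/wrist_10.png

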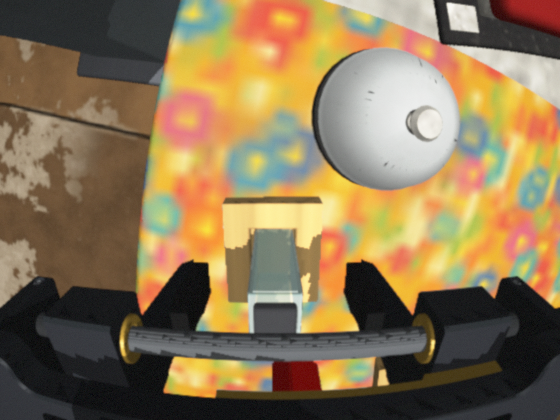

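play_rows(squeeze=12, targets=[{"jaw":1,"dx":0,"dy":-0.001,"dz":0,"yaw":0},{"jaw":1,"dx":0,"dy":0,"dz":0,"yaw":0},{"jaw":1,"dx":0,"dy":0,"dz":0,"yaw":0},{"jaw":1,"dx":0,"dy":0,"dz":0,"yaw":0},{"jaw":1,"dx":0,"dy":0,"dz":0,"yaw":0}])

```text
clock: 13.25
tool_pos: [0.4282, -0.2727, 0.0047]
eef_rot: [0.621, 0.784, 0.011, 0.001]
contact_force: [0.8, -0.2, -0.5]
opening: 0.373
```

play_rows(squeeze=20, targets=[{"jaw":1,"dx":0,"dy":0,"dz":0,"yaw":0},{"jaw":1,"dx":0,"dy":0,"dz":0,"yaw":0},{"jaw":1,"dx":0,"dy":0,"dz":0,"yaw":0},{"jaw":1,"dx":0,"dy":0,"dz":0,"yaw":0},{"jaw":1,"dx":0,"dy":0,"dz":0,"yaw":0}])

```text
clock: 13.75
tool_pos: [0.4282, -0.2727, 0.0047]
eef_rot: [0.621, 0.784, 0.011, 0.001]
contact_force: [1.1, -0.4, 0.3]
opening: 0.241
```

```bash
python3 - <<'E'
from h import *
look("11",("wrist",))
E
```

```text
13.8 [ 0.4282 -0.2726  0.0047] th 103.26 zax [ 0.0146  0.0155 -0.9998] F [0.9 0.  0.2] open 0.242
```

View pics/wrist_11.png

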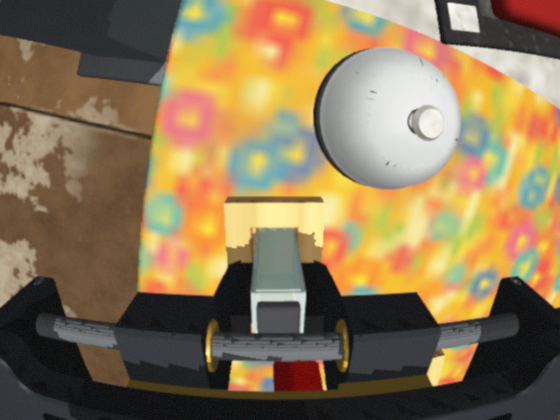

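play_rows(targets=[{"jaw":1,"dx":0,"dy":0,"dz":-0.005,"yaw":0},{"jaw":1,"dx":0,"dy":0,"dz":-0.01,"yaw":0},{"jaw":1,"dx":0,"dy":0,"dz":-0.01,"yaw":0},{"jaw":1,"dx":0,"dy":0,"dz":-0.015,"yaw":0},{"jaw":1,"dx":0,"dy":0,"dz":-0.02,"yaw":0}])

```text
clock: 14.3
tool_pos: [0.4254, -0.2727, 0.0668]
eef_rot: [0.62, 0.784, 0.01, -0.002]
contact_force: [0.7, -0.2, -2.1]
opening: 0.241
```

play_rows(targets=[{"jaw":1,"dx":0,"dy":0,"dz":-0.025,"yaw":0},{"jaw":1,"dx":0,"dy":0,"dz":-0.025,"yaw":0},{"jaw":1,"dx":0,"dy":0,"dz":-0.025,"yaw":0},{"jaw":1,"dx":0,"dy":0,"dz":-0.02,"yaw":0},{"jaw":1,"dx":0,"dy":0,"dz":0,"yaw":0}])

```text
clock: 14.8
tool_pos: [0.4241, -0.2747, 0.1718]
eef_rot: [0.62, 0.784, 0.01, 0.001]
contact_force: [-0.2, -0.4, -1.0]
opening: 0.243
```

```bash
python3 - <<'E'
from h import *
look("12",("wrist","side"))
g=load("side_12.npz")["frame"][:,:,::-1];cv2.imwrite("pics/s12.png",cv2.resize(g[180:340,180:340],(600,600),interpolation=cv2.INTER_CUBIC))
plan([(.482,.26,.18,101.3)],maxstep=.03)
E
```

```text
14.9 [ 0.4225 -0.2743  0.1694] th 103.32 zax [ 0.0102  0.0165 -0.9998] F [-0.7 -0.2 -1.4] open 0.244
{'dx': np.float64(0.028), 'dy': np.float64(0.01), 'dz': np.float64(-0.001), 'yaw': np.float64(0.002)} 
{'dx': np.float64(0.028), 'dy': np.float64(0.01), 'dz': np.float64(-0.001), 'yaw': np.float64(0.002)} 
{'dx': np.float64(0.028), 'dy': np.float64(0.01), 'dz': np.float64(-0.001), 'yaw': np.float64(0.002)} 
{'dx': np.float64(0.028), 'dy': np.float64(0.01), 'dz': np.float64(-0.001), 'yaw': np.float64(0.002)} 
{'dx': np.float64(0.028), 'dy': np.float64(0.01), 'dz': np.float64(-0.0), 'yaw': np.float64(0.002)} 

{'dx': np.float64(0.028), 'dy': np.float64(0.01), 'dz': np.float64(-0.001), 'yaw': np.float64(0.002)} 
{'dx': np.float64(0.028), 'dy': np.float64(0.01), 'dz': np.float64(-0.0), 'yaw': np.float64(0.002)} 
{'dx': np.float64(0.028), 'dy': np.float64(0.01), 'dz': np.float64(-0.001), 'yaw': np.float64(0.002)} 
{'dx': np.float64(0.028), 'dy': np.float64(0.009), 'dz': np.float64(-0.0), 'yaw': np.float64(0.002)} 
{'dx': np.float64(0.029), 'dy': np.float64(0.009), 'dz': np.float64(-0.001),
[... 193 characters left out ...]
oat64(-0.001), 'yaw': np.float64(0.002)} 
{'dx': np.float64(0.028), 'dy': np.float64(0.01), 'dz': np.float64(-0.0), 'yaw': np.float64(0.002)} 
{'dx': np.float64(0.029), 'dy': np.float64(0.009), 'dz': np.float64(-0.001), 'yaw': np.float64(0.002)} 
{'dx': np.float64(0.029), 'dy': np.float64(0.009), 'dz': np.float64(-0.0), 'yaw': np.float64(0.002)} 

{'dx': np.float64(0.028), 'dy': np.float64(0.009), 'dz': np.float64(-0.001), 'yaw': np.float64(0.002)} 
{'dx': np.float64(0.029), 'dy': np.float64(0.01), 'dz': np.float64(-0.0), 'yaw': np.float64(0.002)} 
{'dx': np.float64(0.028), 'dy': np.float64(0.009), 'dz': np.float64(-0.001), 'yaw': np.float64(0.001)} 
[0.4818 0.2597 0.1804] 101.31399971008625
```

View pics/wrist_12.png

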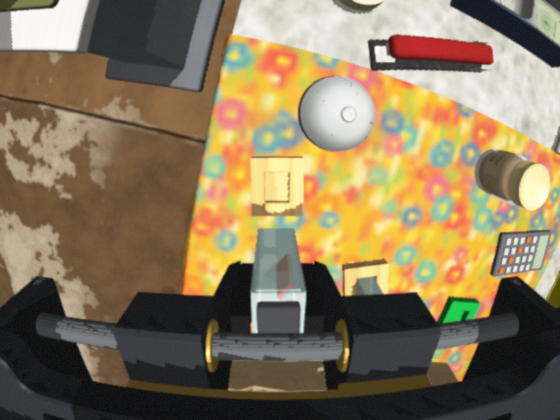

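View pics/s12.png

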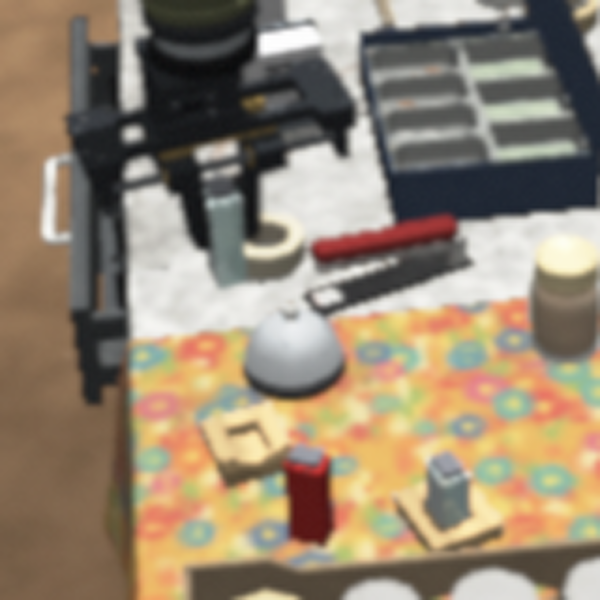

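play_rows(targets=[{"jaw":1,"dx":0.015,"dy":0.005,"dz":-0.002,"yaw":0.002},{"jaw":1,"dx":0.025,"dy":0.009,"dz":-0.002,"yaw":0.002},{"jaw":1,"dx":0.028,"dy":0.01,"dz":-0.002,"yaw":0.002},{"jaw":1,"dx":0.028,"dy":0.01,"dz":-0.002,"yaw":0.002},{"jaw":1,"dx":0.028,"dy":0.01,"dz":-0.002,"yaw":0.002}])

```text
clock: 15.4
tool_pos: [0.4317, -0.1441, 0.1754]
eef_rot: [0.629, 0.778, 0.006, -0.007]
contact_force: [0.9, 0.9, -1.3]
opening: 0.244
```

play_rows(targets=[{"jaw":1,"dx":0.028,"dy":0.01,"dz":-0.002,"yaw":0.002},{"jaw":1,"dx":0.028,"dy":0.01,"dz":-0.002,"yaw":0.002},{"jaw":1,"dx":0.028,"dy":0.01,"dz":-0.002,"yaw":0.002},{"jaw":1,"dx":0.028,"dy":0.01,"dz":-0.002,"yaw":0.002},{"jaw":1,"dx":0.028,"dy":0.01,"dz":-0.002,"yaw":0.002}])

```text
clock: 15.9
tool_pos: [0.4464, 0.0087, 0.1824]
eef_rot: [0.633, 0.774, 0.002, -0.013]
contact_force: [0.8, 0.5, -1.5]
opening: 0.238
```

```bash
python3 - <<'E'
from h import *
plan([(.482,.26,.18,101.3)],maxstep=.03)
E
```

```text
{'dx': np.float64(0.027), 'dy': np.float64(0.009), 'dz': np.float64(0.0), 'yaw': np.float64(0.0)} 
{'dx': np.float64(0.027), 'dy': np.float64(0.01), 'dz': np.float64(0.0), 'yaw': np.float64(0.0)} 
{'dx': np.float64(0.026), 'dy': np.float64(0.009), 'dz': np.float64(0.0), 'yaw': np.float64(0.001)} 
{'dx': np.float64(0.027), 'dy': np.float64(0.009), 'dz': np.float64(0.0), 'yaw': np.float64(0.0)} 
{'dx': np.float64(0.026), 'dy': np.float64(0.01), 'dz': np.float64(0.0), 'yaw': np.float64(0.001)} 

{'dx': np.float64(0.027), 'dy': np.float64(0.009), 'dz': np.float64(0.001), 'yaw': np.float64(0.0)} 
{'dx': np.float64(0.026), 'dy': np.float64(0.01), 'dz': np.float64(0.0), 'yaw': np.float64(0.001)} 
{'dx': np.float64(0.027), 'dy': np.float64(0.009), 'dz': np.float64(0.001), 'yaw': np.float64(0.0)} 
{'dx': np.float64(0.026), 'dy': np.float64(0.01), 'dz': np.float64(0.0), 'yaw': np.float64(0.001)} 
[0.4824 0.2598 0.1804] 101.28554815011253
```

play_rows(targets=[{"jaw":1,"dx":0.027,"dy":0.009,"dz":-0.001,"yaw":0},{"jaw":1,"dx":0.027,"dy":0.009,"dz":-0.001,"yaw":0},{"jaw":1,"dx":0.027,"dy":0.009,"dz":-0.001,"yaw":0},{"jaw":1,"dx":0.027,"dy":0.009,"dz":-0.001,"yaw":0},{"jaw":1,"dx":0.027,"dy":0.009,"dz":0,"yaw":0}])

```text
clock: 16.4
tool_pos: [0.4586, 0.1543, 0.1825]
eef_rot: [0.632, 0.775, -0.004, -0.016]
contact_force: [-0.2, -0.0, -1.3]
opening: 0.242
```

play_rows(targets=[{"jaw":1,"dx":0.025,"dy":0.01,"dz":0,"yaw":0},{"jaw":1,"dx":0.02,"dy":0.008,"dz":0,"yaw":0},{"jaw":1,"dx":0.015,"dy":0.005,"dz":0,"yaw":0},{"jaw":1,"dx":0.01,"dy":0.003,"dz":0,"yaw":0},{"jaw":1,"dx":0,"dy":0,"dz":0,"yaw":0}])

```text
clock: 16.9
tool_pos: [0.4651, 0.2342, 0.1766]
eef_rot: [0.628, 0.778, -0.009, -0.019]
contact_force: [0.3, 0.3, -0.4]
opening: 0.242
```

```bash
python3 - <<'E'
from h import *
look("13",("wrist",))
plan([(.482,.26,.18,101.3)],maxstep=.03)
E
```

```text
16.95 [0.4649 0.2329 0.1765] th 102.06 zax [-0.0419  0.0095 -0.9991] F [-0.4 -0.7 -1.6] open 0.245
{'dx': np.float64(0.011), 'dy': np.float64(0.011), 'dz': np.float64(-0.002), 'yaw': np.float64(0.007)} 
{'dx': np.float64(0.012), 'dy': np.float64(0.011), 'dz': np.float64(-0.002), 'yaw': np.float64(0.006)} 
[0.4817 0.2599 0.1805] 101.31116777089613
```

View pics/wrist_13.png

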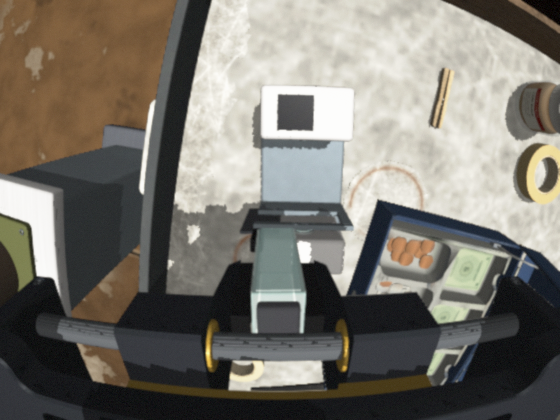

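play_rows(targets=[{"jaw":1,"dx":0.01,"dy":0.009,"dz":0,"yaw":0.007},{"jaw":1,"dx":0.01,"dy":0.009,"dz":0,"yaw":0.006},{"jaw":1,"dx":0,"dy":0,"dz":0,"yaw":0},{"jaw":1,"dx":0,"dy":0,"dz":0,"yaw":0},{"jaw":1,"dx":0,"dy":0,"dz":0,"yaw":0}])

```text
clock: 17.45
tool_pos: [0.4782, 0.2499, 0.1742]
eef_rot: [0.636, 0.771, -0.014, -0.018]
contact_force: [0.6, 0.0, -1.3]
opening: 0.242
```

```bash
cat > loc.py <<'E'
from h import *
import sys
d=look(sys.argv[1])["wrist"];P=wcloud(d);Rm=R.from_quat(d["eef_rot"]).as_matrix();L=(P-d["tool_pos"])@Rm
v,u=np.mgrid[:420,:560]
m=(abs(L[...,0])<.03)&(abs(L[...,1])<.013)&(L[...,2]>-.1)&(L[...,2]<.02)&(u>245)&(u<310)&(v>200)&(v<345)
f=m&(L[...,2]>-.07)  # clear face front
print("front face x_tool by z:",[(z,np.round(np.median(L[...,0][m&(abs(L[...,2]*1000-z)<4)])*1000,1)) for z in(-70,-60,-50,-40,-30,-20,-10,-5)])
print("y range",np.percentile(L[...,1][f]*1000,[1,99]), "max z",np.percentile(L[...,2][m]*1000,[1,99]))
c=d["tool_pos"]+Rm@np.array([.001,0,-.0413]);by,bx=11.3,None
a=np.radians(11.3);e=c-np.array([.4817,.2605,.066])
print("centre",np.round(c,4),"err in meter xy mm",np.round([np.cos(a)*e[0]+np.sin(a)*e[1],-np.sin(a)*e[0]+np.cos(a)*e[1],e[2]],4)*1000)
def rect(m,name):
    p=P[m][:,:2];cc,s,a=cv2.minAreaRect((p*1000).astype(np.float32));print(name,m.sum(),np.round(cc,1),np.round(s,1),round(a,1),np.round(np.median(P[m][:,2]),4))
w=(P[...,0]>.4)&(P[...,0]<.56)&(P[...,1]>.28)&(P[...,1]<.38)&(v<280)&(P[...,2]>.08)&(P[...,2]<.097)
if w.sum()>50: rect(w,"sensor")
E
python3 loc.py 14
```

```text
17.5 [0.4781 0.2497 0.1742] th 100.97 zax [-0.0459  0.0016 -0.9989] F [ 0.6 -0.1 -1.5] open 0.241
front face x_tool by z: [(-70, np.float64(15.6)), (-60, np.float64(15.6)), (-50, np.float64(15.6)), (-40, np.float64(15.6)), (-30, np.float64(15.5)), (-20, np.float64(15.4)), (-10, np.float64(15.3)), (-5, np.float64(15.2))]
y range [-12.40962317  11.73923628] max z [-81.29221684  -5.18173801]
centre [0.4799 0.2508 0.2155] err in meter xy mm [ -3.7  -9.1 149.5]
sensor 5108 [469.8 319.5] [78.4 45.8] 11.6 0.0901
```

View pics/wrist_14.png

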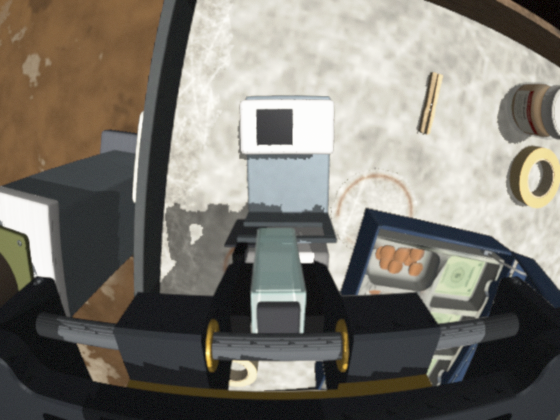

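play_rows(targets=[{"jaw":1,"dx":0.005,"dy":0.004,"dz":0.005,"yaw":-0.003},{"jaw":1,"dx":0.004,"dy":0.002,"dz":0.01,"yaw":-0.003},{"jaw":1,"dx":0,"dy":0,"dz":0.012,"yaw":0},{"jaw":1,"dx":0,"dy":0,"dz":0.012,"yaw":0},{"jaw":1,"dx":0,"dy":0,"dz":0,"yaw":0}])

```text
clock: 18.0
tool_pos: [0.48, 0.2593, 0.1311]
eef_rot: [0.634, 0.773, -0.015, -0.018]
contact_force: [-0.3, -0.4, -0.8]
opening: 0.242
```

```bash
python3 loc.py 15
```

```text
18.05 [0.4804 0.2596 0.1318] th 101.31 zax [-0.0462  0.001  -0.9989] F [-0.4 -0.5 -1.2] open 0.241
front face x_tool by z: [(-70, np.float64(15.5)), (-60, np.float64(15.6)), (-50, np.float64(15.5)), (-40, np.float64(15.5)), (-30, np.float64(15.5)), (-20, np.float64(15.4)), (-10, np.float64(15.2)), (-5, np.float64(15.2))]
y range [-12.45499772  11.78178587] max z [-81.26438089  -4.94536288]
centre [0.4818 0.2603 0.1724] err in meter xy mm [  0.   -0.2 106.4]
sensor 7157 [469.8 319.3] [78.6 46.3] 11.3 0.0902
```

play_rows(targets=[{"jaw":1,"dx":0,"dy":0.001,"dz":0.01,"yaw":0},{"jaw":1,"dx":0,"dy":0.001,"dz":0.015,"yaw":0},{"jaw":1,"dx":0,"dy":0,"dz":0.01,"yaw":0},{"jaw":1,"dx":0,"dy":0,"dz":0.005,"yaw":0},{"jaw":1,"dx":0,"dy":0,"dz":0,"yaw":0}])

```text
clock: 18.55
tool_pos: [0.4812, 0.2603, 0.0894]
eef_rot: [0.634, 0.773, -0.014, -0.018]
contact_force: [0.1, -0.2, -1.0]
opening: 0.24
```

```bash
python3 loc.py 16
```

```text
18.6 [0.4814 0.2605 0.0898] th 101.28 zax [-0.0445  0.0021 -0.999 ] F [-1.  -0.8 -0.1] open 0.247
front face x_tool by z: [(-70, np.float64(15.5)), (-60, np.float64(15.6)), (-50, np.float64(15.5)), (-40, np.float64(15.5)), (-30, np.float64(15.5)), (-20, np.float64(15.4)), (-10, np.float64(15.3)), (-5, np.float64(15.3))]
y range [-12.43751309  11.74270947] max z [-81.21563826  -5.17413886]
centre [0.4829 0.2612 0.1307] err in meter xy mm [ 1.3  0.5 64.7]
sensor 10435 [469.8 319.5] [78.5 45.9] 11.4 0.0902
```

play_rows(targets=[{"jaw":1,"dx":0,"dy":-0.015,"dz":-0.01,"yaw":0},{"jaw":1,"dx":0,"dy":-0.02,"dz":-0.01,"yaw":0},{"jaw":1,"dx":0,"dy":-0.02,"dz":-0.005,"yaw":0},{"jaw":1,"dx":0,"dy":0,"dz":0,"yaw":0},{"jaw":1,"dx":0,"dy":0,"dz":0,"yaw":0}])

```text
clock: 19.1
tool_pos: [0.4297, 0.2508, 0.1199]
eef_rot: [0.634, 0.773, -0.01, -0.017]
contact_force: [-0.2, 0.2, -1.6]
opening: 0.239
```

```bash
python3 loc.py 17|head -1; python3 -c "
from plant import r;print(r.get_state()['q'])"
```

```text
19.15 [0.4296 0.2508 0.1198] th 101.21 zax [-0.0397  0.0055 -0.9992] F [ 0.1 -0.2 -1.3] open 0.241
[-0.32943758  0.69731292 -0.44249062  1.98431188  0.46135706  0.58743942
 -0.8816282 ]
```

play_rows(targets=[{"jaw":1,"dx":0,"dy":0.005,"dz":0.005,"yaw":0},{"jaw":1,"dx":0,"dy":0.005,"dz":0.005,"yaw":0},{"jaw":1,"dx":0,"dy":0.005,"dz":0.005,"yaw":0},{"jaw":1,"dx":0,"dy":0.005,"dz":0.005,"yaw":0},{"jaw":1,"dx":0,"dy":0.005,"dz":0.005,"yaw":0}])

```text
clock: 19.65
tool_pos: [0.4581, 0.2567, 0.091]
eef_rot: [0.635, 0.772, -0.009, -0.017]
contact_force: [-0.0, 1.3, -0.7]
opening: 0.238
```

```bash
python3 loc.py 18|head -1
```

```text
19.7 [0.4587 0.2566 0.0902] th 101.02 zax [-0.0378  0.0067 -0.9993] F [ 1.3 -0.1 -1.6] open 0.24
```

play_rows(targets=[{"jaw":1,"dx":0,"dy":-0.02,"dz":-0.02,"yaw":0},{"jaw":1,"dx":0,"dy":-0.025,"dz":-0.025,"yaw":0},{"jaw":1,"dx":0,"dy":-0.01,"dz":-0.02,"yaw":0},{"jaw":1,"dx":0,"dy":0,"dz":0,"yaw":0},{"jaw":1,"dx":0,"dy":0,"dz":0,"yaw":0}])

```text
clock: 20.2
tool_pos: [0.4064, 0.245, 0.1563]
eef_rot: [0.636, 0.771, -0.011, -0.017]
contact_force: [0.3, -0.3, -1.3]
opening: 0.243
```

```bash
python3 loc.py 19|head -1
```

```text
20.25 [0.4065 0.2451 0.1561] th 100.93 zax [-0.0407  0.0053 -0.9992] F [-0.2  0.1 -1.2] open 0.24
```

play_rows(targets=[{"jaw":1,"dx":0,"dy":0.008,"dz":0.01,"yaw":0},{"jaw":1,"dx":0,"dy":0.01,"dz":0.012,"yaw":0},{"jaw":1,"dx":0,"dy":0.01,"dz":0.012,"yaw":0},{"jaw":1,"dx":0,"dy":0.01,"dz":0.012,"yaw":0},{"jaw":1,"dx":0,"dy":0.01,"dz":0.012,"yaw":0}])

```text
clock: 20.75
tool_pos: [0.456, 0.2545, 0.0875]
eef_rot: [0.637, 0.771, -0.012, -0.018]
contact_force: [0.0, 0.5, -0.9]
opening: 0.241
```

```bash
python3 loc.py 20
```

```text
20.8 [0.4571 0.254  0.0856] th 100.75 zax [-0.0434  0.0028 -0.9991] F [ 2.6  0.6 -2.4] open 0.241
front face x_tool by z: [(-70, np.float64(15.6)), (-60, np.float64(15.6)), (-50, np.float64(15.6)), (-40, np.float64(15.6)), (-30, np.float64(15.5)), (-20, np.float64(15.4)), (-10, np.float64(15.3)), (-5, np.float64(15.3))]
y range [-12.39829075  11.79094908] max z [-81.23033337  -5.34697522]
centre [0.4576 0.2553 0.1288] err in meter xy mm [-24.7  -0.3  62.8]
sensor 10613 [469.8 319.8] [78.2 46. ] 11.4 0.0902
```

play_rows(targets=[{"jaw":1,"dx":0,"dy":0.005,"dz":0,"yaw":-0.003},{"jaw":1,"dx":0,"dy":0.005,"dz":0,"yaw":-0.003},{"jaw":1,"dx":0,"dy":0.005,"dz":0,"yaw":-0.003},{"jaw":1,"dx":0,"dy":0.005,"dz":0,"yaw":0},{"jaw":1,"dx":0,"dy":0.001,"dz":0,"yaw":0}])

```text
clock: 21.3
tool_pos: [0.4795, 0.2579, 0.0819]
eef_rot: [0.634, 0.773, -0.014, -0.018]
contact_force: [-0.1, 0.1, -1.8]
opening: 0.238
```

```bash
python3 loc.py 21
```

```text
21.35 [0.4794 0.2578 0.0819] th 101.26 zax [-0.0461  0.0012 -0.9989] F [ 0.4  0.1 -0.8] open 0.244
front face x_tool by z: [(-70, np.float64(15.5)), (-60, np.float64(15.6)), (-50, np.float64(15.6)), (-40, np.float64(15.5)), (-30, np.float64(15.5)), (-20, np.float64(15.4)), (-10, np.float64(15.3)), (-5, np.float64(15.2))]
y range [-12.41550207  11.80945354] max z [-81.27646191  -5.20835545]
centre [0.4812 0.2588 0.1232] err in meter xy mm [-0.8 -1.6 57.2]
sensor 11385 [469.8 319.5] [78.3 46.4] 11.2 0.0902
```

play_rows(targets=[{"jaw":1,"dx":0.001,"dy":0.001,"dz":0.008,"yaw":0},{"jaw":1,"dx":0.001,"dy":0.001,"dz":0.01,"yaw":0},{"jaw":1,"dx":0,"dy":0.001,"dz":0.01,"yaw":0},{"jaw":1,"dx":0,"dy":0,"dz":0.008,"yaw":0},{"jaw":1,"dx":0,"dy":0,"dz":0,"yaw":0}])

```text
clock: 21.85
tool_pos: [0.4794, 0.2606, 0.0429]
eef_rot: [0.634, 0.773, -0.014, -0.018]
contact_force: [-0.2, -0.5, -1.3]
opening: 0.246
```

```bash
python3 loc.py 22
```

```text
21.9 [0.4796 0.2607 0.0434] th 101.32 zax [-0.0462  0.0011 -0.9989] F [ 0.4 -0.5 -1.1] open 0.24
front face x_tool by z: [(-70, np.float64(15.6)), (-60, np.float64(15.6)), (-50, np.float64(15.6)), (-40, np.float64(15.5)), (-30, np.float64(15.5)), (-20, np.float64(15.4)), (-10, np.float64(15.3)), (-5, np.float64(15.3))]
y range [-12.42361818  11.79058562] max z [-81.28681623  -5.41097138]
centre [0.4811 0.2615 0.0842] err in meter xy mm [-0.3  1.1 18.2]
sensor 17959 [469.8 319.7] [78.5 46.1] 11.6 0.0902
```

View pics/wrist_22.png

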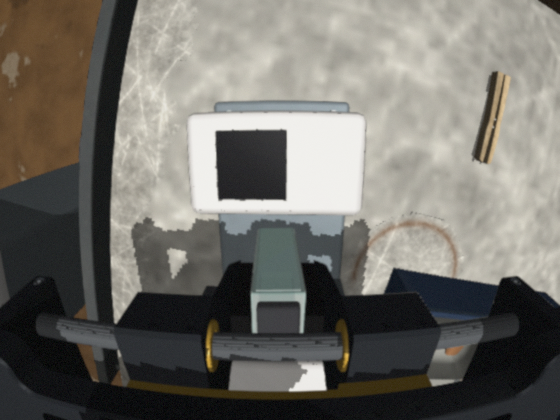

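play_rows(targets=[{"jaw":1,"dx":-0.001,"dy":0.001,"dz":0.006,"yaw":0},{"jaw":1,"dx":0,"dy":0,"dz":0.006,"yaw":0},{"jaw":1,"dx":0,"dy":0,"dz":0.003,"yaw":0},{"jaw":1,"dx":0,"dy":0,"dz":0,"yaw":0},{"jaw":1,"dx":0,"dy":0,"dz":0,"yaw":0}])

```text
clock: 22.4
tool_pos: [0.4805, 0.2601, 0.0273]
eef_rot: [0.634, 0.773, -0.014, -0.018]
contact_force: [0.7, 0.2, -0.8]
opening: 0.24
```

```bash
python3 loc.py 23
```

```text
22.45 [0.4805 0.2602 0.0274] th 101.32 zax [-0.0455  0.0017 -0.999 ] F [ 0.1  0.1 -2.2] open 0.241
front face x_tool by z: [(-70, np.float64(15.5)), (-60, np.float64(15.6)), (-50, np.float64(15.6)), (-40, np.float64(15.5)), (-30, np.float64(15.5)), (-20, np.float64(15.4)), (-10, np.float64(15.3)), (-5, np.float64(15.2))]
y range [-12.53099892  11.97084296] max z [-81.22506767  16.5349501 ]
centre [0.4821 0.261  0.0686] err in meter xy mm [0.5 0.4 2.6]
sensor 22387 [469.8 319.6] [78.5 46.3] 11.3 0.0902
```

play_rows(targets=[{"jaw":1,"dx":0,"dy":0,"dz":0.003,"yaw":0},{"jaw":1,"dx":0,"dy":0,"dz":0,"yaw":0},{"jaw":1,"dx":0,"dy":0,"dz":0,"yaw":0},{"jaw":1,"dx":0,"dy":0,"dz":0,"yaw":0},{"jaw":1,"dx":0,"dy":0,"dz":0,"yaw":0}])

```text
clock: 22.95
tool_pos: [0.4807, 0.2604, 0.0247]
eef_rot: [0.634, 0.773, -0.013, -0.018]
contact_force: [-0.3, -0.7, -1.1]
opening: 0.239
```

```bash
python3 loc.py 24; python3 - <<'E'
from h import *
o=look("25",("wrist","side","top"))
s=o["side"];g=s["frame"][:,:,::-1];g=cv2.resize(g[140:220,210:300],(720,640),interpolation=cv2.INTER_CUBIC)[:600];cv2.imwrite("pics/s25.png",g)
P=wcloud(o["wrist"]);Q=cloud(s)
m=(abs(Q[...,0]-.4513)<.02)&(abs(Q[...,1]-.2078)<.02)&(Q[...,2]>.097)&(Q[...,2]<.122);print("tab?",m.sum(),Q[m].mean(0) if m.any() else None)
E
```

```text
23.0 [0.4808 0.2604 0.0247] th 101.3 zax [-0.0444  0.0024 -0.999 ] F [-0.6 -0.3 -1.2] open 0.24
front face x_tool by z: [(-70, np.float64(15.5)), (-60, np.float64(15.6)), (-50, np.float64(15.6)), (-40, np.float64(15.5)), (-30, np.float64(15.5)), (-20, np.float64(15.4)), (-10, np.float64(15.3)), (-5, np.float64(15.2))]
y range [-12.50297334  11.87266078] max z [-81.28986226  -2.51382741]
centre [0.4824 0.2613 0.0659] err in meter xy mm [ 0.8  0.6 -0.1]
sensor 23141 [469.8 319.7] [78.2 46. ] 11.5 0.0901
23.15 [0.4808 0.2604 0.0247] th 101.31 zax [-0.0445  0.0023 -0.999 ] F [-0.5 -0.3 -2.6] open 0.244
tab? 22 [0.44912503 0.20332376 0.10778713]
```

View pics/s25.png

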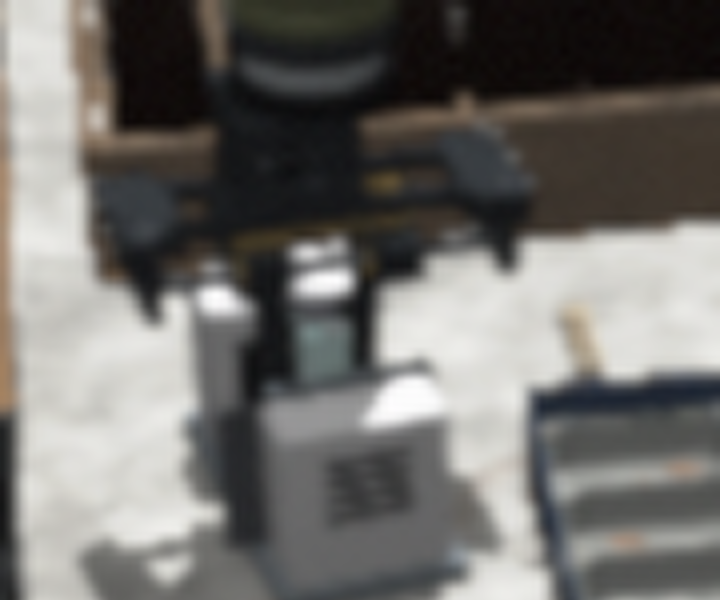

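View pics/wrist_25.png

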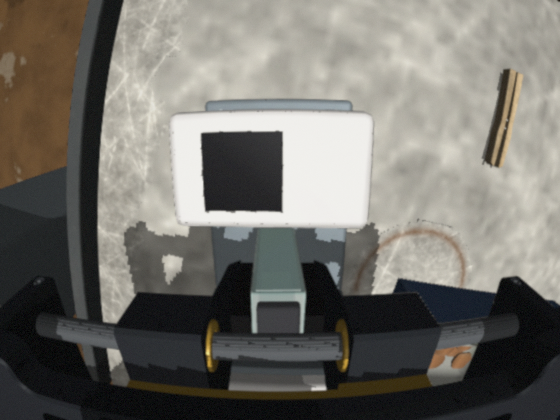

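```bash
python3 - <<'E'
from plant import r
print(r.finish_job());s=r.get_state();print(s["clock"],s["tool_pos"],s["opening"])
E
```

```text
the job is handed in; nothing more can be done
None
the job is handed in; nothing more can be done
```

I opened the shutter and then moved the tall cuvette into the light path. I handed the job in at about 23 s, with the cuvette still held there; no verdict is reported.

**Shutter:** I pinched the tab and slid it about 39 mm until it hit its stop, at about 10 N. Pushing again did not move it, and the wrist picture taken afterwards showed it open.

**Cuvette:** I gripped it across the frosted faces at 20 N and lifted it clear of the stand. In the last check its centre was within about 1 mm of my estimate of the beam point, which relies on cameras good to about 2 mm. It was turned within about 0.5° of the beam. The wrist force showed roughly the cuvette's weight and no other load, so I saw no sign of it touching the meter.

**Checks that disagreed:**
- **Fingertips:** they lie about 35 mm behind the reported TCP in both cameras. My first pinch of the tab closed on nothing because of this, so I allowed for it in every later grasp.
- **Tilt:** the tool leaned over during the moves, and yaw is the only rotation the moves allow. It ended about 2.6° off vertical, so the cuvette probably leans about 2.5–3.5°. I tried to reduce this and could not.

I saw no sign of touching the short cuvette, the red look-alike, the jar or the tape, but I did not compare their positions before and after.

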